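# Set up the carrier jig and clear the bench

### The job

Set up the assembly jig: roll its recessed thumbwheel with a fingertip to wind the jaw right back, find the carrier plate whose two holes drop over the jig's dowel pins and seat it flat on the bed, then roll the wheel forward until the jaw bears on the plate's edge, moving the jaw by its wheel only. Put the two carriers that do not fit and every black bit case that is out into the open drawer and push the drawer fully shut. Leave the other things on the bench where they are.

Things in the scene. Friction and masses are not known exactly. Their poses are not given: they have to be found in the camera images.
- seat (a point): Seat centre on top of the jig's fixed black bed (240 x 130 x 20 mm). x points from the thumbwheel end to the seat end, y across, z up. Two steel dowel pins (10 mm thick, 9 mm straight plus 5 mm tapered nose) stand on the y line, equally far either side. Their spacing is 50, 63 or 76 mm, differs from start to start and is not reported: look, or try the carriers.
- wheel (a joint): Turn (rad) of the knurled rubber thumbwheel, 60 mm across, 16 mm wide, axle along the seat's y. Rolling the top of its rim towards the seat (+x) turns it positive and drives the jaw to the seat, 12 mm per rad; rolling it the other way draws the jaw back. About 1 N at the rim turns it; it stays where left, stalls when the jaw bears. 0: jaw right back; about 2.7: bearing on a seated plate; starts at 2.95 to 3.5, the jaw standing in the plate's way.
- wheel_rim (a point): Topmost point of the thumbwheel's exposed rim, 75 mm above the bench, 145 mm in -x of the seat point; it does not turn with the wheel. Only the top 9 mm of the rim stands out of the slot of the grey housing (84 mm long in x, 104 mm wide, top 66 mm above the bench). Axes as the seat's.
- jaw: The jig's sliding jaw, an aluminium block 28 mm long (x), 76 mm wide, its top 25 mm above the bed. Origin at the foot of the middle of its clamping face, which looks to the seat (+x). It slides along the seat's x, to be driven by the wheel only, and bears on a seated carrier's long edge when the origin is about 29 mm (28 to 31) in -x of the seat point.
- drawer (a joint): Opening of the drawer (m): 0 shut, 0.245 fully out; it starts 0.22 to 0.244 open. Slides with about 1 N and stays where it is left.
- drawer_floor (a point): Point on the drawer's inner floor, midway between its sides, 102 mm behind its front panel's inner face, 15 mm above the bench, moving with it; x points into the cabinet, z up. Inside: 280 mm (x) by 220 mm (y), side and back walls 50 mm high. The fixed white cabinet is 92 mm high; only the part of the drawer standing out of it is open from above; things up to 65 mm tall pass under its top.
- drawer_front (a point): Middle of the top edge of the drawer's front panel, on its outer face, 82 mm above the bench and 67 mm above the drawer's floor, moving with it; same axes as drawer_floor. The panel is 262 mm wide, 12 mm thick; a steel pull bar 100 mm wide stands 16 mm out of its outer face, its middle 20 mm below this point. When shut, the panel meets the cabinet front edge.
- carrier_a_grip (a point): Carrier with holes 50 mm apart: aluminium plate 60 (x) x 100 (y) x 10 mm, two 12.5 mm through holes on its y line, equally far either side of the middle, and an upright clamp head 28 (x) x 22 (y) mm, 44 mm tall, in the middle to pick it up by. This point: on the head's axis, 34 mm above the underside, 20 mm below the top. About 0.28 kg. The carriers differ only in hole spacing.
- carrier_b_grip (a point): Carrier with holes 63 mm apart: aluminium plate 60 (x) x 100 (y) x 10 mm, two 12.5 mm through holes on its y line, equally far either side of the middle, and an upright clamp head 28 (x) x 22 (y) mm, 44 mm tall, in the middle to pick it up by. This point: on the head's axis, 34 mm above the underside, 20 mm below the top. About 0.28 kg. The carriers differ only in hole spacing.
- carrier_c_grip (a point): Carrier with holes 76 mm apart: aluminium plate 60 (x) x 100 (y) x 10 mm, two 12.5 mm through holes on its y line, equally far either side of the middle, and an upright clamp head 28 (x) x 22 (y) mm, 44 mm tall, in the middle to pick it up by. This point: on the head's axis, 34 mm above the underside, 20 mm below the top. About 0.28 kg. The carriers differ only in hole spacing.
- case_1_mid (a point): Closed black driver-bit case, 84 mm (x) by 34 mm (y) by 36 mm tall, about 0.12 kg; the point is its centre. One or two of the three cases are there; None when absent.
- case_2_mid (a point): Closed black driver-bit case, 84 mm (x) by 34 mm (y) by 36 mm tall, about 0.12 kg; the point is its centre. One or two of the three cases are there; None when absent.
- case_3_mid (a point): Closed black driver-bit case, 84 mm (x) by 34 mm (y) by 36 mm tall, about 0.12 kg; the point is its centre. One or two of the three cases are there; None when absent.
- glue: Small white glue jar, 25 mm across, 48 mm tall; not part of the job, leave it where it is. Origin at its foot.
- tape: Roll of amber tape lying flat, 72 mm across; not part of the job, leave it where it is. Origin at its foot.
- driver: Screwdriver, 160 mm long; not part of the job, leave it where it is. Origin at its foot.
- wrench: Wrench, 150 mm long; not part of the job, leave it where it is. Origin at its foot.
- cleaner: Yellow cleaner bottle, 60 mm across, 160 mm tall; not part of the job, leave it where it is. Origin at its foot.
Things that resemble listed ones, but are neither listed nor needed, are in the scene too. What is shaped like the part that bears carrier_a_grip but orange or turquoise is not meant.

How it is judged:
By the outcome, as a careful person would: the job done as asked, in the order asked, and still so for the second after the job is handed in, with the robot touching nothing.
Of case_1, case_2, case_3 only 1 to 2 are there at a start; the rules pass over those that are not, and their reading is None.
At some moment in a run one of carrier_a, carrier_b, carrier_c, case_1, case_2, case_3 may be knocked a few centimetres aside while the robot is not near it.
It also fails if it takes over 210 s, if anything falls off the work surface, if the arm or the gripper's body presses on something with over 40 N, if the wrist force passes 120 N, or if a joint passes its speed limit or range.

### The arm

A 7-joint arm with a two-finger parallel gripper is mounted at the origin on the work surface. World frame = base frame: x ahead of the robot, y to its left, z up, the work surface at z = 0. Lengths are in m, angles in rad, forces in N, time in s.
With the tool pointing down it reaches from about 0.425 to 1.025 m from the base axis. Payload 3.6 kg.
Tool frame: the origin (TCP) lies midway between the tips of the shut fingers; the grasp point (between the pads) lies 19 mm behind it; z points along the fingers, y is the line along which they close (so a half turn about z gives the same grasp; the last joint's range is limited). The gripper opens to 85 mm and grips with 20 to 120 N. Pads are 22 mm wide; open, the fingers measure 114 mm over their backs; the gripper's body (76 mm by 85 mm) begins 54 mm behind the grasp point. The pads swing forward as they close: fully open they stand 13 mm farther back than shut.
Start: joints at [1.01, 0.591, 0.048, 1.609, -0.033, 0.943, -0.034], TCP at [0.326, -0.647, 0.231] pointing down, gripper open.
Joint ranges: [-2.69, 2.69], [-0.47, 2.24], [-1.27, 1.36], [0.19, 2.51], [-1.53, 4.68], [0.08, 2.07], [-3.09, 3.09]. Speed limits (rad/s): [2.57, 2.57, 3.14, 3.14, 3.14, 3.14, 3.14].

### API

Orientations are given as a unit quaternion [w, x, y, z].
In Python, from station import manip gives the robot as it stands. The module is installed in compiled form; this text tells all that it offers.
- The arm moves only by the tool play_rows, never from a script. Its argument "plan" is a list of rows, each a list of 3 entries, a list of its own where there are three numbers: the opening, from 0 (shut) to 1 (fully open), then the shift along the tool's x, y, z in units of 50 mm (1.0 is 50 mm), then the turn about the tool's z in units of 6 degrees (1.0 is 6 degrees). A call has exactly 8 rows; each row is the pose to reach, as a shift and turn from the pose commanded when the call began, along the tool's axes at that moment; what a row does not reach only later rows make up. A row lasts 1/8 s, in which the tool goes at most 62.5 mm and 10.7 degrees, less where a joint would pass 70% of its speed; a pose out of reach is approached as far as the arm can. A call with a gripper value outside its range is refused whole. The fingers move at their own pace and stop on an object; the grip force is fixed at half the most. Time passes only in rows, so rows that repeat a pose let the fingers close, or fill a call up. It gives the time, the measured TCP pose, the force, the opening and the grip force at its end, in the units of the state.
- manip.state(): the state, without advancing time (a new reading comes with each control period).
- manip.capture(name): name is "scene" or "side" or "wrist"; returns the picture (384x512x3 uint8, red, green, blue); there is no depth.
- manip.get_calibration(name): a dict with "vfov" (degrees; the focal length in pixels is half the picture's height over the tangent of half this angle, whatever the lens; pixels are square), "cx", "cy" (the principal point, pixels), "R" (3x3) and "t" (3): a world point X has camera coordinates R X + t. Camera axes: x right, y down, z forward; pixel columns grow to the right and rows downward; lengths in m; the calibration is good to about 2 mm. A picture is of the moment at which its call begins: read the wrist's pose just before it. get_calibration takes no time and is no camera call; for the wrist camera it gives the pose at the moment of the call.
- manip.sign_off(): hands the job in; it is judged then, once.
Trained networks look in the newest picture that a camera, given by its name, has taken for a name from the list of things; names that differ only in an ending like _2 or _b are one class to them, and where a whole thing is asked for, a point or a joint stands for the part that bears it (a point fixed in the world has none). Each returns a list of dicts, best first, with "confidence" (0 to 1); they miss things now and then, are a little off and sometimes report something else, mostly with a low value. They report only what shows in the picture. A call takes as long as a camera call. They do not tell look-alikes from the thing itself.
- manip.search_frame(camera, name): "box" ([centre column, centre row, width, height] in pixels, round what is visible of it).
- manip.cut_out(camera, name): "mask" (384x512 bool, what is visible of it) and "box" ([centre column, centre row, width, height] in pixels, round what is visible of it).
- manip.spot_point(camera, name): "pixel" ([row, column] in pixels: a listed point, or the origin of a listed thing).
The state is a dict: "time_s": time; "joint_positions": joint angles; "joint_velocities": joint speeds; "tau": joint torques, N m; "position": TCP position; "tcp_rot": TCP orientation; "contact_force": force on the tool from outside, world axes, zero at the start; "torque": the same for the moment, N m; "grip_width": finger opening in m; "gripper_force": force on a finger pad.
Only numpy, scipy, OpenCV 4.12 (cv2) and the standard library are available. Lean on these libraries where they do the work, as an engineer would, in place of code of your own. Each camera call takes 0.05 s, during which the arm holds its last target. There are 200 camera calls.

## Working session

There is one attempt and no reset: what is moved stays moved. The work goes in short steps, Python scripts to look and compute and a tool call to move; the robot and the scene stay as the last step left them, time stands still between calls to the robot, and variables do not carry over. Pictures are saved under pics/ and viewed, at most 14 in all, crops included, and the job is handed in when it is done.

Besides the shell and the picture viewer there is one more tool, called as name(argument=value, ...), one argument or row to a line, values as JSON. play_rows: Moves the arm, as the interface text tells. Its arguments: {"type":"object","properties":{"plan":{"type":"array","items":{"type":"array"}}},"required":["plan"]}

```bash
mkdir -p pics; cat > h.py <<'E'
import numpy as np, cv2
from station import manip
def K(c):
    f=192/np.tan(np.radians(c['vfov'])/2); return f
def ray(c,px):  # px (row,col)
    f=K(c); d=np.array([(px[1]-c['cx'])/f,(px[0]-c['cy'])/f,1.0]); R=np.array(c['R']);t=np.array(c['t'])
    return -R.T@t, R.T@d
def at_z(c,px,z):
    o,d=ray(c,px); return o+d*(z-o[2])/d[2]
def proj(c,X):
    p=np.array(c['R'])@np.array(X)+np.array(c['t']); f=K(c); return np.array([c['cy']+f*p[1]/p[2],c['cx']+f*p[0]/p[2]])
def tri(c1,p1,c2,p2):
    o1,d1=ray(c1,p1);o2,d2=ray(c2,p2)
    A=np.stack([d1,-d2],1);s=np.linalg.lstsq(A,o2-o1,rcond=None)[0]
    a=o1+d1*s[0];b=o2+d2*s[1];return (a+b)/2,np.linalg.norm(a-b)
def snap(n,fn=None):
    c=manip.get_calibration(n);im=manip.capture(n)
    if fn: cv2.imwrite('pics/'+fn,im[:,:,::-1])
    return c,im
E
python3 - <<'E'
from h import *
a=[snap(n)for n in('scene','side','wrist')]
print(manip.state())
for n,(c,im) in zip(('scene','side','wrist'),a):
    cv2.imwrite(f'pics/{n}0.png',im[:,:,::-1]); o=-np.array(c['R']).T@np.array(c['t']); print(n,c['vfov'],c['cx'],c['cy'],o.round(3),np.array(c['R']).round(2).tolist())
Z={'seat':.02,'wheel_rim':.075,'jaw':.02,'drawer_floor':.015,'drawer_front':.082,'carrier_a_grip':.034,'case_1_mid':.018,'glue':0,'tape':0,'driver':0,'wrench':0,'cleaner':0}
for k,z in Z.items():
  for n,(c,im) in zip(('scene','side'),a[:2]):
    for r in manip.spot_point(n,k)[:6]:
        print(k,n,np.round(r['pixel'],1),round(r['confidence'],2),at_z(c,r['pixel'],z).round(3))
E
```

```text
{'time_s': 0.15, 'joint_positions': array([ 1.01046424,  0.59193227,  0.04828267,  1.60949393, -0.03330914,
        0.94273296, -0.03369787]), 'joint_velocities': array([ 2.30461568e-03, -2.66716472e-03,  5.25560544e-07, -4.45178712e-03,
        1.98237779e-04,  5.98247477e-04, -7.73985490e-04]), 'tau': array([ 3.07529452e-03, -5.49241376e+01,  1.54962324e+00, -1.98454374e+01,
        9.48968256e-03,  5.71164841e-03,  1.06056237e-05]), 'position': array([ 0.32603899, -0.64684295,  0.23039822]), 'tcp_rot': array([-8.47696698e-04,  9.72869942e-01,  2.31351030e-01, -2.40556537e-04]), 'contact_force': array([ 0.07887087, -0.23987672, -0.14116769]), 'torque': array([ 0.04328928, -0.01539557,  0.03243903]), 'gripper_force': 0.0, 'grip_width': 0.0849532610944696}
scene 55.921184554825146 247.02423853929167 187.26525296857022 [1.166 0.013 0.95 ] [[-0.13, 0.99, 0.0], [0.8, 0.11, -0.59], [-0.59, -0.07, -0.8]]
side 48.644030299152774 258.11193250511565 189.35743274621066 [0.282 0.685 0.974] [[-0.97, -0.26, -0.01], [-0.19, 0.73, -0.66], [0.18, -0.64, -0.75]]
wrist 70.85502691196952 257.977004518
[... 1396 characters left out ...]
ip side [212.8 309.8] 0.67 [ 0.345 -0.066  0.034]
case_1_mid scene [237.1 215.2] 0.64 [ 0.673 -0.14   0.018]
case_1_mid side [176.7 211.2] 0.57 [ 0.667 -0.143  0.018]
glue scene [221.4 249.1] 0.63 [ 0.597 -0.05  -0.   ]
glue side [205.6 221.3] 0.63 [ 0.606 -0.055  0.   ]
tape side [198.  162.6] 0.66 [ 0.787 -0.039  0.   ]
driver scene [270.  188.6] 0.78 [ 0.775 -0.198  0.   ]
driver side [163.1 188.7] 0.7 [ 0.765 -0.198 -0.   ]
wrench scene [178.6 127.3] 0.71 [ 0.486 -0.472  0.   ]
wrench side [121.7 290.1] 0.68 [ 0.49  -0.483  0.   ]
cleaner scene [288.7 283.3] 0.76 [0.794 0.068 0.   ]
cleaner side [227.3 147.2] 0.55 [0.786 0.074 0.   ]
cleaner side [139.9 252.7] 0.49 [ 0.593 -0.357  0.   ]
```

```bash
python3 - <<'E'
import cv2
a=cv2.imread('pics/scene0.png');b=cv2.imread('pics/side0.png')
cv2.imwrite('pics/s1.png',cv2.resize(a,(800,600),interpolation=2));cv2.imwrite('pics/s2.png',cv2.resize(b,(800,600),interpolation=2))
E
```

```text
(no output)
```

View pics/s1.png

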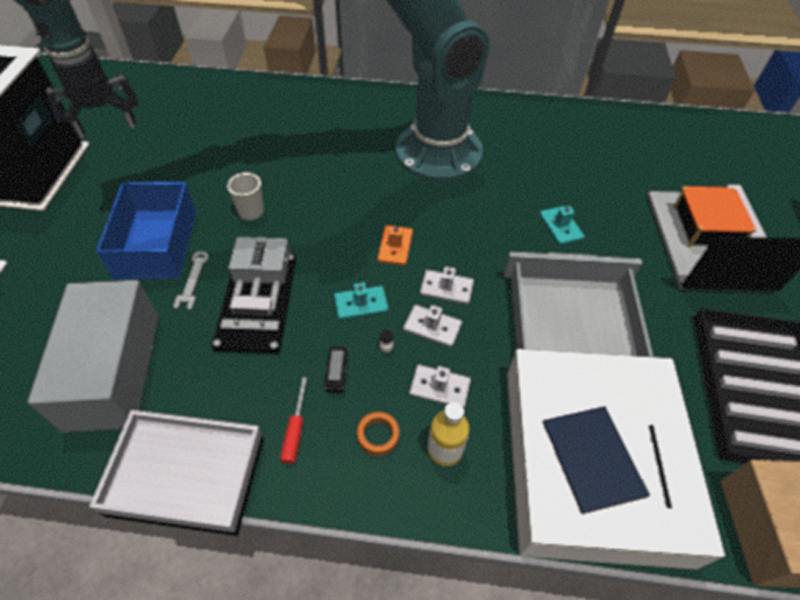

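View pics/s2.png

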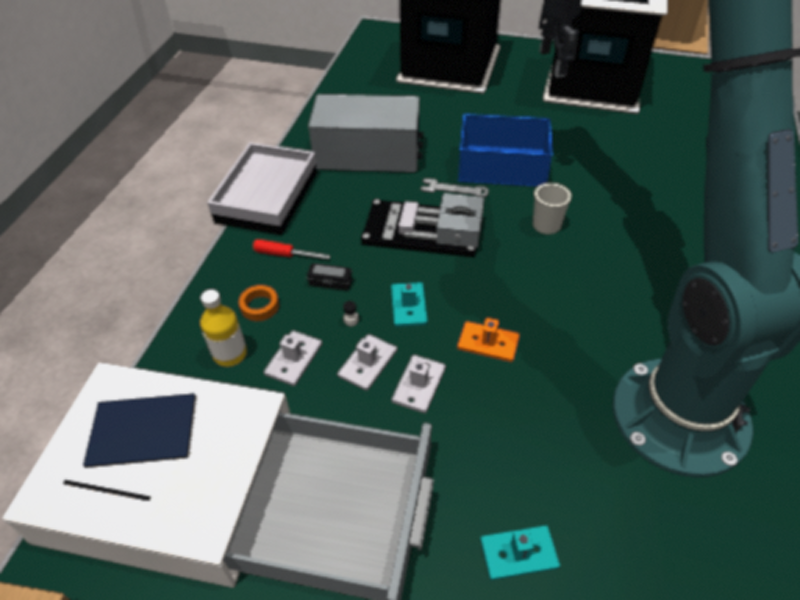

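The pictures show the jig at about scene (340–410, 240–350 of 800) and three white carriers at (447,287), (433,324), (440,384). One black case is at (337,370), and the drawer opens towards −x. Next I'll move above the jig and take a wrist picture.

play_rows(
  plan=[
    [0, [0.72, -0.47, -0.4], 0.6],
    [0, [1.45, -0.94, -0.6], 1.2],
    [0, [2.2, -1.4, -0.6], 1.8],
    [0, [3.0, -1.9, -0.6], 2.5],
    [0, [3.8, -2.4, -0.6], 3.2],
    [0, [4.6, -3.0, -0.6], 4.0],
    [0, [5.4, -3.5, -0.6], 4.46],
    [0, [5.78, -3.74, -0.6], 4.46],
  ],
)

```text
time_s: 2.35
position: [0.5024, -0.3467, 0.2614]
tcp_rot: [-0.001, 1.0, 0.002, 0.0]
contact_force: [-0.2, 0.3, -0.4]
grip_width: 0.0
gripper_force: 0.0
```

```bash
python3 - <<'E'
from h import *
snap('scene');snap('scene')
c,im=snap('wrist','w1.png')
cv2.imwrite('pics/w1b.png',cv2.resize(im[:,:,::-1],(800,600),interpolation=2))
s=manip.state();print(s['time_s'],s['position'],s['tcp_rot'],-np.array(c['R']).T@c['t'])
for k,z in {'seat':.02,'wheel_rim':.075,'jaw':.02}.items():
    for r in manip.spot_point('wrist',k)[:2]: print(k,np.round(r['pixel'],1),round(r['confidence'],2),at_z(c,r['pixel'],z).round(4))
E
```

```text
2.5 [ 0.5010604  -0.34925752  0.26138297] [-4.64775564e-06  9.99998820e-01  1.52949912e-03  1.41937295e-04] [ 0.58636587 -0.34585205  0.40445339]
seat [ 92.  243.9] 0.62 [ 0.5947 -0.3266  0.02  ]
wheel_rim [209.3 251.7] 0.73 [ 0.448  -0.3382  0.075 ]
wheel_rim [109.5 247.7] 0.61 [ 0.5743 -0.3336  0.075 ]
jaw [107.4 248. ] 0.77 [ 0.575 -0.332  0.02 ]
jaw [ 91.3 244.1] 0.53 [ 0.5955 -0.3269  0.02  ]
```

View pics/w1b.png

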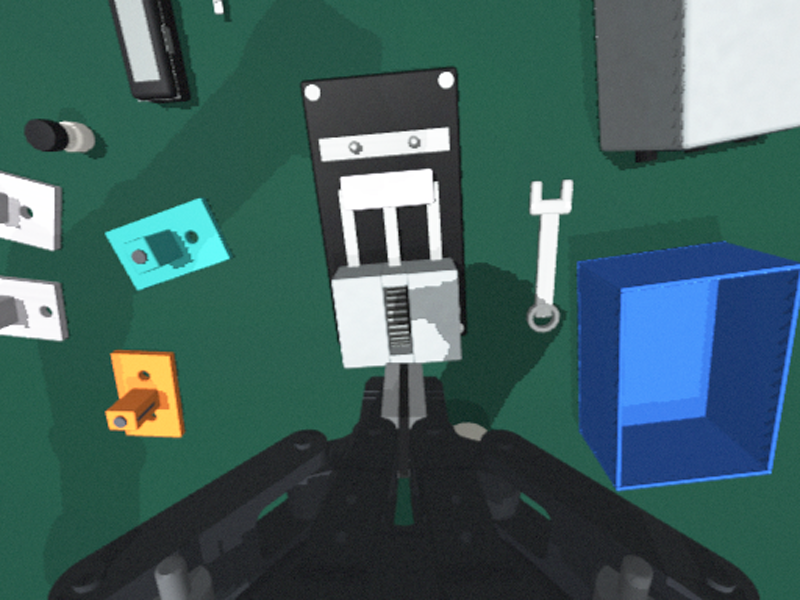

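The wrist picture shows the pins at about (355,147) and (414,142), the wheel at (398,318), and the jaw standing just short of the seat. I'll compute the pin spacing and the jig axes.

```bash
python3 - <<'E'
from h import *
c=manip.get_calibration('wrist')
s=.64
P=lambda x,y,z: at_z(c,(y*s,x*s),z)
a=P(355,145,.034);b=P(414.5,140.5,.034);print('pins',a,b,np.linalg.norm(a-b),'mid',(a+b)/2, np.degrees(np.arctan2((a-b)[1],(a-b)[0]))-90)
for n,x,y,z in [('scrL',312.5,92.5,.02),('scrR',446,79.5,.02),('bedL',304,80,.02),('bedR',456,68,.02),('wheel1',397,289,.068),('wheel2',400,352,.068),('hous FL',333,278,.066),('hous FR',457,263,.066),('hBL',345,367,.066),('hBR',461,359,.066),('jawL',340,180,.045),('jawR',432,171,.045)]: print(n,P(x,y,z).round(4))
E
```

```text
pins [ 0.58948142 -0.31301838  0.034     ] [ 0.59284879 -0.36212147  0.034     ] 0.04921841011007029 mid [ 0.59116511 -0.33756993  0.034     ] 3.9230668481478688
scrL [ 0.6306 -0.2781  0.02  ]
scrR [ 0.64  -0.388  0.02 ]
bedL [ 0.6398 -0.2718  0.02  ]
bedR [ 0.6483 -0.3959  0.02  ]
wheel1 [ 0.4755 -0.3473  0.068 ]
wheel2 [ 0.4171 -0.3495  0.068 ]
hous FL [ 0.4846 -0.2939  0.066 ]
hous FR [ 0.4972 -0.3969  0.066 ]
hBL [ 0.4014 -0.3     0.066 ]
hBR [ 0.4091 -0.4039  0.066 ]
jawL [ 0.5623 -0.3008  0.045 ]
jawR [ 0.5692 -0.3763  0.045 ]
```

Pin spacing is 49 mm, so carrier A (50 mm) is the one that fits. The jig's yaw is about 4.3°, and the rim comes out at (0.4466, −0.3485), which agrees with the housing centre.

play_rows(
  plan=[
    [0, [-0.3, -0.02, 0.6], -0.3],
    [0, [-0.6, -0.03, 1.3], -0.72],
    [0, [-0.87, -0.03, 2.1], -0.72],
    [0, [-0.87, -0.03, 2.8], -0.72],
    [0, [-0.87, -0.03, 3.3], -0.72],
    [0, [-0.87, -0.03, 3.5], -0.72],
    [0, [-0.87, -0.03, 3.5], -0.72],
    [0, [-0.87, -0.03, 3.5], -0.72],
  ],
)

```text
time_s: 3.65
position: [0.4572, -0.3499, 0.0873]
tcp_rot: [0.001, 0.999, 0.037, 0.001]
contact_force: [-0.3, -0.5, 0.2]
grip_width: -0.0003
gripper_force: 0.0
```

play_rows(
  plan=[
    [0, [0.02, -0.04, 0.12], 0],
    [0, [0.02, -0.04, 0.22], 0],
    [0, [0.02, -0.04, 0.27], 0],
    [0, [-0.1, -0.04, 0.27], 0],
    [0, [-0.22, -0.04, 0.27], 0],
    [0, [-0.34, -0.04, 0.27], 0],
    [0, [-0.46, -0.04, 0.27], 0],
    [0, [-0.46, -0.04, 0.27], 0],
  ],
)

```text
time_s: 4.65
position: [0.4336, -0.3488, 0.0733]
tcp_rot: [0.0, 0.999, 0.038, 0.0]
contact_force: [-0.8, 1.0, 5.1]
grip_width: 0.0001
gripper_force: 2.9
```

```bash
python3 - <<'E'
from h import *
c,im=snap('wrist')
print(manip.state()['contact_force'],manip.state()['position'])
for r in manip.spot_point('wrist','jaw')[:3]:
    X=at_z(c,r['pixel'],.02); print(r['confidence'],r['pixel'],X, (X-np.array([.5912,-.3376,.02]))@[.997,.075,0])
cv2.imwrite('pics/w2.png',im[:,:,::-1])
E
```

```text
[-1.77913153  0.19656936  6.600636  ] [ 0.43362968 -0.34878817  0.07322545]
0.89 [18.9, 247.6] [ 0.5640785  -0.33208852  0.02      ] -0.026626770610222634
```

View pics/w2.png

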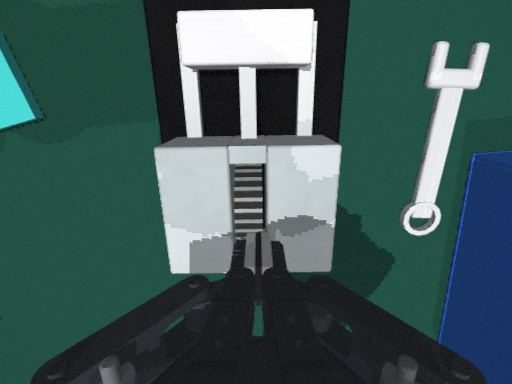

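```bash
cat >> h.py <<'E'
S=np.array([.5912,-.3376,.02]);JX=np.array([.9972,.075,0])
def jigx(X): return (np.asarray(X)-S)@JX
E
python3 - <<'E'
from h import *
c=manip.get_calibration('wrist')
for p,z in [((12,247),.045),((66,247),.045),((140,247),.066)]: print(jigx(at_z(c,p,z)))
E
```

```text
-0.029435951691955172
-0.05637557517402489
-0.09587286801116546
```

play_rows(
  plan=[
    [0, [0.0, 0, -0.2], 0],
    [0, [0.3, 0, -0.2], 0],
    [0, [0.54, 0, -0.16], 0],
    [0, [0.54, 0, 0.0], 0],
    [0, [0.54, 0, 0.03], 0],
    [0, [0.36, 0, 0.03], 0],
    [0, [0.18, 0, 0.03], 0],
    [0, [0.0, 0, 0.03], 0],
  ],
)

```text
time_s: 5.75
position: [0.4374, -0.3488, 0.074]
tcp_rot: [0.001, 0.999, 0.039, 0.003]
contact_force: [-0.3, 1.7, 12.6]
grip_width: 0.0
gripper_force: 5.9
```

```bash
cat >> h.py <<'E'
def jawlook(fn=None):
    c,im=snap('wrist',fn); s=manip.state(); print(s['time_s'],s['contact_force'].round(1),s['position'].round(4))
    g=im.astype(float).mean(2)
    # profile along jig x at jaw-top height, y offset between slide bars
    xs=np.arange(-.10,-.0,.0005); JY=np.array([-.075,.9972,0]); pr=[]
    for x in xs:
        v=[]
        for y in (-.013,-.009,.009,.013):
            X=S+JX*x+JY*y; X[2]=.045; p=proj(c,X)
            v.append(g[int(round(p[0])),int(round(p[1]))] if 0<=p[0]<383.5 and 0<=p[1]<511.5 else 0)
        pr.append(np.mean(v))
    pr=np.array(pr); m=xs[pr>150]
    print('bright',(m.min(),m.max()) if len(m) else None, 'runs',[(round(xs[i+1],4),int(pr[i+1]-pr[i-1])) for i in range(1,len(xs)-2) if abs(pr[i+1]-pr[i-1])>40])
E
python3 - <<'E'
from h import *
jawlook('w3.png')
E
```

```text
5.8 [-2.6 -0.8 11.2] [ 0.4339 -0.349   0.0731]
bright (np.float64(-0.06599999999999998), np.float64(-0.03899999999999995)) runs [(np.float64(-0.095), -46), (np.float64(-0.0665), 59), (np.float64(-0.066), 105), (np.float64(-0.0655), 114), (np.float64(-0.065), 72), (np.float64(-0.039), -82), (np.float64(-0.0385), -203), (np.float64(-0.038), -145)]
```

Each stroke moves the jaw about 9.3 mm. It is at −38.7 mm and fully back should be about −61.4 mm, so I'll repeat.

play_rows(
  plan=[
    [0, [0.0, 0, -0.2], 0],
    [0, [0.3, 0, -0.2], 0],
    [0, [0.56, 0, -0.16], 0],
    [0, [0.56, 0, 0.0], 0],
    [0, [0.56, 0, 0.0], 0],
    [0, [0.36, 0, 0.0], 0],
    [0, [0.18, 0, 0.0], 0],
    [0, [0.0, 0, 0.0], 0],
  ],
)

```text
time_s: 6.8
position: [0.438, -0.3487, 0.074]
tcp_rot: [0.001, 0.999, 0.039, 0.003]
contact_force: [-0.9, 2.2, 13.2]
grip_width: -0.0004
gripper_force: 6.8
```

play_rows(
  plan=[
    [0, [0.0, 0, -0.2], 0],
    [0, [0.3, 0, -0.2], 0],
    [0, [0.56, 0, -0.16], 0],
    [0, [0.56, 0, 0.0], 0],
    [0, [0.56, 0, 0.0], 0],
    [0, [0.36, 0, 0.0], 0],
    [0, [0.18, 0, 0.0], 0],
    [0, [0.0, 0, 0.0], 0],
  ],
)

```text
time_s: 7.8
position: [0.4448, -0.3498, 0.0747]
tcp_rot: [0.004, 0.999, 0.04, 0.009]
contact_force: [10.6, 2.2, 14.6]
grip_width: -0.0002
gripper_force: 7.3
```

play_rows(
  plan=[
    [0, [0.0, 0, -0.2], 0],
    [0, [0.3, 0, -0.2], 0],
    [0, [0.56, 0, -0.16], 0],
    [0, [0.56, 0, 0.0], 0],
    [0, [0.56, 0, 0.0], 0],
    [0, [0.36, 0, 0.0], 0],
    [0, [0.18, 0, 0.0], 0],
    [0, [0.0, 0, 0.0], 0],
  ],
)

```text
time_s: 8.8
position: [0.4449, -0.3511, 0.0746]
tcp_rot: [0.005, 0.999, 0.039, 0.009]
contact_force: [11.7, 2.7, 14.5]
grip_width: -0.0
gripper_force: 7.2
```

```bash
python3 - <<'E'
from h import *
jawlook('w4.png')
E
```

```text
8.85 [ 8.9  2.4 16.3] [ 0.4429 -0.3513  0.0744]
bright (np.float64(-0.08549999999999999), np.float64(-0.011499999999999927)) runs [(np.float64(-0.086), 69), (np.float64(-0.0855), 98), (np.float64(-0.085), 90), (np.float64(-0.0845), 52), (np.float64(-0.059), -45), (np.float64(-0.0585), -103), (np.float64(-0.058), -131), (np.float64(-0.0575), -107), (np.float64(-0.057), -47), (np.float64(-0.0125), 86), (np.float64(-0.012), 203), (np.float64(-0.0115), 134), (np.float64(-0.011), -108), (np.float64(-0.0105), -249), (np.float64(-0.01), -123)]
```

The wheel is stalled at its back stop, with 11 N on the finger. Now I'll lift and look at the carriers.

play_rows(
  plan=[
    [0, [0.05, 0, -0.4], 0],
    [0, [0.05, 0, -1.3], 0],
    [0, [0.05, 0, -2.3], 0],
    [0, [0.3, -0.8, -3.2], 0],
    [0, [0.6, -1.8, -3.8], 0],
    [0, [0.9, -2.8, -4.2], 0],
    [0, [1.2, -3.8, -4.4], 0],
    [0, [1.5, -4.8, -4.5], 0],
  ],
)

```text
time_s: 9.85
position: [0.4905, -0.102, 0.2961]
tcp_rot: [0.0, 0.999, 0.038, -0.0]
contact_force: [-0.0, 0.5, -0.6]
grip_width: 0.0001
gripper_force: 0.0
```

play_rows(
  plan=[
    [1, [0.3, -0.9, 0], 0],
    [1, [0.6, -1.8, 0], 0],
    [1, [0.8, -2.5, 0], 0.35],
    [1, [0.86, -2.65, 0], 0.72],
    [1, [0.86, -2.65, 0], 0.72],
    [1, [0.86, -2.65, 0], 0.72],
    [1, [0.86, -2.65, 0], 0.72],
    [1, [0.86, -2.65, 0], 0.72],
  ],
)

```text
time_s: 10.85
position: [0.5232, 0.031, 0.2963]
tcp_rot: [0.0, 1.0, -0.001, -0.0]
contact_force: [1.2, 0.8, 0.8]
grip_width: 0.0854
gripper_force: 0.0
```

```bash
python3 - <<'E'
from h import *
s=manip.state();print(s['time_s'],s['position'],s['tcp_rot'])
c,im=snap('wrist')
cv2.imwrite('pics/w5.png',cv2.resize(im[:,:,::-1],(800,600),interpolation=2)); np.save('w5.npy',im)
for k,z in {'carrier_a_grip':.034,'case_1_mid':.018,'drawer_floor':.015,'drawer_front':.082}.items():
    for r in manip.spot_point('wrist',k)[:5]: print(k,np.round(r['pixel'],1),round(r['confidence'],2),at_z(c,r['pixel'],z).round(4))
E
```

```text
10.85 [0.523189   0.03095114 0.29626765] [ 8.03802376e-05  9.99999743e-01 -7.08147362e-04 -7.44914810e-05]
carrier_a_grip [146.5 258.5] 0.62 [0.5385 0.0302 0.034 ]
carrier_a_grip [170.6 354. ] 0.55 [ 0.501  -0.1176  0.034 ]
case_1_mid [ 50.8 377.1] 0.77 [ 0.6699 -0.136   0.018 ]
case_1_mid [206.3 246. ] 0.18 [0.4351 0.0512 0.018 ]
drawer_floor [171.4  89.2] 0.95 [0.4951 0.3046 0.015 ]
drawer_front [252.4  85.2] 0.7 [0.386  0.2933 0.082 ]
drawer_front [207.  248.8] 0.16 [0.4601 0.0442 0.082 ]
```

View pics/w5.png

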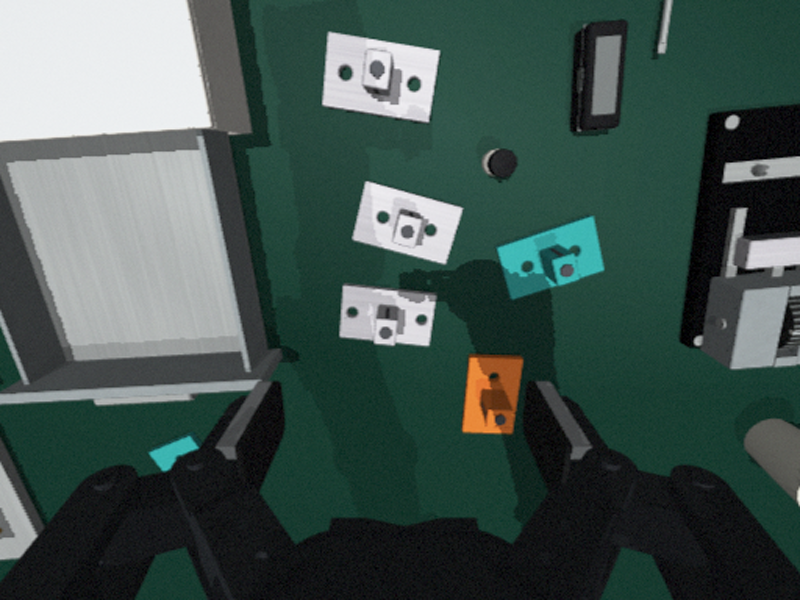

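The picture shows the three carriers with their holes: top (345,73)/(413,84), middle (383,217)/(430,230), bottom (352,312)/(421,320). The case is at (600,75) and the drawer is on the left.

```bash
python3 - <<'E'
from h import *
c=manip.get_calibration('wrist')
s=.64
P=lambda x,y,z=.01: at_z(c,(y*s,x*s),z)
for n,h,cor,top in [('top',((345,73),(413,84)),((326,32),(440,50),(431,123),(322,105)),(377,68)),('mid',((383,217),(430,230)),((366,181),(463,208),(446,264),(353,241)),(407,231)),('bot',((352,312),(421,320)),((342,285),(437,293),(431,347),(340,337)),(385,332))]:
    a,b=P(*h[0]),P(*h[1]); C=np.array([P(*k) for k in cor]); d=a-b
    print(n,'sp',np.linalg.norm(d).round(4),'mid',((a+b)/2).round(4),'cen',C.mean(0).round(4),'yawY',(np.degrees(np.arctan2(d[1],d[0]))-90).round(1),'long',np.linalg.norm(C[0]-C[1]).round(4),np.linalg.norm(C[3]-C[2]).round(4),'headtop',P(*top,.054).round(4))
for n,k,z in [('case',((579,130),(614,128),(626,20),(590,22)),.036),('front in edge',((0,392),(275,378)),.082),('cabedge',((0,140),(205,130)),.092),('cabR',((205,130),(186,0)),.092),('right wall',((205,140),(246,370)),.065)]:
    q=np.array([P(*p,z) for p in k]);print(n,q.round(4).tolist(),q.mean(0).round(4))
E
```

```text
top sp 0.0626 mid [0.6721 0.0536 0.01  ] cen [0.6721 0.0528 0.01  ] yawY -8.3 long 0.1023 0.1029 headtop [0.6731 0.053  0.054 ]
mid sp 0.0495 mid [0.54   0.0281 0.01  ] cen [0.5393 0.0274 0.01  ] yawY -15.4 long 0.1 0.0995 headtop [0.5401 0.0282 0.054 ]
bot sp 0.0758 mid [0.4394 0.0497 0.01  ] cen [0.4393 0.0486 0.01  ] yawY -7.1 long 0.1018 0.1021 headtop [0.4395 0.0497 0.054 ]
case [[0.6271, -0.1248, 0.036], [0.6288, -0.1557, 0.036], [0.7116, -0.1522, 0.036], [0.7101, -0.1227, 0.036]] [ 0.6694 -0.1388  0.036 ]
front in edge [[0.3885, 0.4223, 0.082], [0.4038, 0.1544, 0.082]] [0.3962 0.2883 0.082 ]
cabedge [[0.617, 0.3427, 0.092], [0.6242, 0.1835, 0.092]] [0.6206 0.2631 0.092 ]
cabR [[0.6242, 0.1835, 0.092], [0.709, 0.184, 0.092]] [0.6666 0.1837 0.092 ]
right wall [[0.6178, 0.1965, 0.065], [0.4032, 0.1882, 0.065]] [0.5105 0.1923 0.065 ]
```

Carrier A (50 mm) is the middle one, centred at (0.540, 0.028) with yaw −15.4°. B is the top one and C the bottom one. Now to grasp A.

play_rows(
  plan=[
    [1, [0.1, 0.02, 0.7], 0.8],
    [1, [0.25, 0.04, 1.5], 1.7],
    [1, [0.336, 0.06, 2.3], 2.57],
    [1, [0.336, 0.06, 3.1], 2.57],
    [1, [0.336, 0.06, 3.9], 2.57],
    [1, [0.336, 0.06, 4.2], 2.57],
    [1, [0.336, 0.06, 4.3], 2.57],
    [1, [0.336, 0.06, 4.3], 2.57],
  ],
)

```text
time_s: 12.1
position: [0.5409, 0.0288, 0.0821]
tcp_rot: [-0.0, 0.991, -0.134, 0.001]
contact_force: [-0.2, -0.1, -0.2]
grip_width: 0.0853
gripper_force: 0.0
```

play_rows(
  plan=[
    [1, [0, 0, 0.5], 0],
    [1, [0, 0, 1.0], 0],
    [1, [0, 0, 1.24], 0],
    [1, [0, 0, 1.24], 0],
    [0, [0, 0, 1.24], 0],
    [0, [0, 0, 1.24], 0],
    [0, [0, 0, 1.24], 0],
    [0, [0, 0, 1.24], 0],
  ],
)

```text
time_s: 13.1
position: [0.5404, 0.0286, 0.0198]
tcp_rot: [-0.0, 0.991, -0.134, 0.0]
contact_force: [-0.3, -0.7, 5.3]
grip_width: 0.0212
gripper_force: 59.6
```

play_rows(
  plan=[
    [0, [0, 0, 0], 0],
    [0, [0, 0, -0.1], 0],
    [0, [0, 0, -0.4], 0],
    [0, [0, 0, -1.0], 0],
    [0, [0, 0, -1.8], 0],
    [0, [0, 0, -2.2], 0],
    [0, [0, 0, -2.3], 0],
    [0, [0, 0, -2.3], 0],
  ],
)

```text
time_s: 14.1
position: [0.5397, 0.0288, 0.1343]
tcp_rot: [-0.0, 0.991, -0.134, -0.0]
contact_force: [-0.5, 0.3, -3.0]
grip_width: 0.0214
gripper_force: 58.9
```

play_rows(
  plan=[
    [0, [0.2, 0.8, -0.1], -0.4],
    [0, [0.4, 1.6, -0.1], -0.9],
    [0, [0.6, 2.5, -0.1], -1.4],
    [0, [0.8, 3.4, -0.1], -1.9],
    [0, [1.0, 4.3, -0.1], -2.4],
    [0, [1.2, 5.2, -0.1], -2.9],
    [0, [1.4, 6.2, -0.1], -3.28],
    [0, [1.62, 7.26, -0.1], -3.28],
  ],
)

```text
time_s: 15.1
position: [0.5205, -0.3433, 0.1375]
tcp_rot: [-0.001, 0.999, 0.038, -0.001]
contact_force: [0.7, -0.5, -3.0]
grip_width: 0.0217
gripper_force: 59.2
```

play_rows(
  plan=[
    [0, [0, 0, 0], 0],
    [0, [0, 0, 0], 0],
    [0, [0, 0, 0], 0],
    [0, [0, 0, 0], 0],
    [0, [0, 0, 0], 0],
    [0, [0, 0, 0], 0],
    [0, [0, 0, 0], 0],
    [0, [0, 0, 0], 0],
  ],
)

```text
time_s: 16.1
position: [0.5216, -0.3428, 0.1393]
tcp_rot: [0.0, 0.999, 0.037, -0.0]
contact_force: [0.4, 0.4, -2.3]
grip_width: 0.0213
gripper_force: 59.5
```

```bash
python3 - <<'E'
from h import *
s=manip.state();print(s['time_s'],s['position'],s['tcp_rot'])
c,im=snap('wrist')
cv2.imwrite('pics/w6.png',cv2.resize(im[:,:,::-1],(800,600),interpolation=2))
E
```

```text
16.1 [ 0.52156001 -0.34280466  0.13934614] [ 4.21513858e-05  9.99314334e-01  3.70251179e-02 -1.23747155e-06]
```

View pics/w6.png

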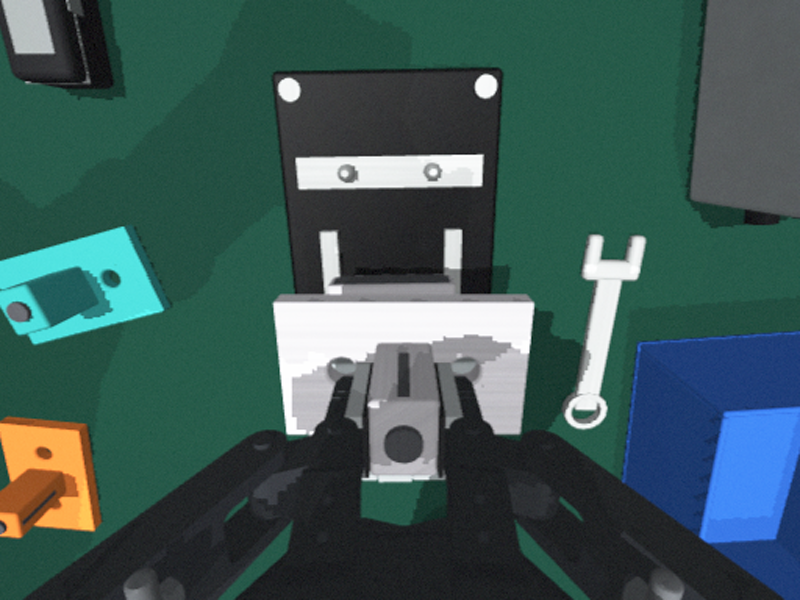

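The picture shows the pins at (346,172) and (432,171), and the held plate's front edge from (275,302) to (533,300). The holes are partly visible at (342,369) and (465,369).

```bash
python3 - <<'E'
from h import *
c=manip.get_calibration('wrist');s=.64
st=manip.state();zt=st['position'][2]-.0198+.01
P=lambda x,y,z: at_z(c,(y*s,x*s),z)
JYv=np.array([-.075,.9972,0])
for z in(.034,):
    a,b=P(346.5,172.5,z),P(432.5,171,z);print('pins',a.round(4),b.round(4),np.linalg.norm(a-b),((a+b)/2).round(4),np.degrees(np.arctan2((a-b)[1],(a-b)[0]))-90)
A,B=P(274,302.5,zt),P(533,300.5,zt); print('edge len',np.linalg.norm(A-B),'yaw',np.degrees(np.arctan2((A-B)[1],(A-B)[0]))-90)
d=(A-B)/np.linalg.norm(A-B); nx=np.array([d[1],-d[0],0]); cen=(A+B)/2-nx*.03; print('plate centre',cen.round(4),'tcp',st['position'].round(4), 'off', (cen-st['position'])[:2].round(4))
h=P(342,369,zt),P(465,369,zt);print('holes',np.round(h,4),np.linalg.norm(h[0]-h[1]))
C,D=P(289,435,zt),P(524,434,zt);print('back len',np.linalg.norm(C-D),((A+B+C+D)/4).round(4))
for n,x,y,z in [('screwL',289,90,.02),('screwR',486,86,.02),('bedL',275,73,.02),('bedR',502,70,.02)]: print(n,P(x,y,z).round(4))
E
```

```text
pins [ 0.5927 -0.3052  0.034 ] [ 0.5972 -0.3536  0.034 ] 0.04856839694505637 [ 0.595  -0.3294  0.034 ] 5.237523909102961
edge len 0.0994718228001454 yaw 4.733871284670343
plate centre [ 0.5217 -0.3429  0.1296] tcp [ 0.5216 -0.3428  0.1394] off [ 0.0001 -0.0001]
holes [[ 0.5208 -0.3177  0.1296]
 [ 0.5245 -0.3675  0.1296]] 0.04998468885037087
back len 0.10121044613355057 [ 0.5214 -0.3433  0.1296]
screwL [ 0.6342 -0.2698  0.02  ]
screwR [ 0.6445 -0.3801  0.02  ]
bedL [ 0.6421 -0.2622  0.02  ]
bedR [ 0.6531 -0.3878  0.02  ]
```

The static view puts the seat about 8 mm further in +y than my first estimate, because the first picture was taken while the arm was still settling. Moving forward will bring the pins near the image centre, where lens errors are smallest.

play_rows(
  plan=[
    [0, [0.3, -0.05, 0], -0.04],
    [0, [0.6, -0.1, 0], -0.08],
    [0, [0.9, -0.13, 0], -0.08],
    [0, [1.0, -0.13, 0], -0.08],
    [0, [1.0, -0.13, 0], -0.08],
    [0, [1.0, -0.13, 0], -0.08],
    [0, [1.0, -0.13, 0], -0.08],
    [0, [1.0, -0.13, 0], -0.08],
  ],
)

```text
time_s: 17.15
position: [0.5705, -0.3328, 0.1394]
tcp_rot: [0.0, 0.999, 0.041, -0.0]
contact_force: [1.0, -0.0, -2.3]
grip_width: 0.0213
gripper_force: 59.5
```

```bash
python3 - <<'E'
from h import *
s=manip.state();print(s['time_s'],s['position'],s['tcp_rot'])
c,im=snap('wrist','w7.png')
s=manip.state();print(s['position'])
cr=im[110:290,140:380,::-1]
cv2.imwrite('pics/w7c.png',cv2.resize(cr,(800,600),interpolation=2))
E
```

```text
17.15 [ 0.5705368  -0.33280786  0.13935438] [ 3.25022253e-05  9.99159871e-01  4.09821269e-02 -1.28600581e-04]
[ 0.57063919 -0.33274344  0.13934507]
```

View pics/w7c.png

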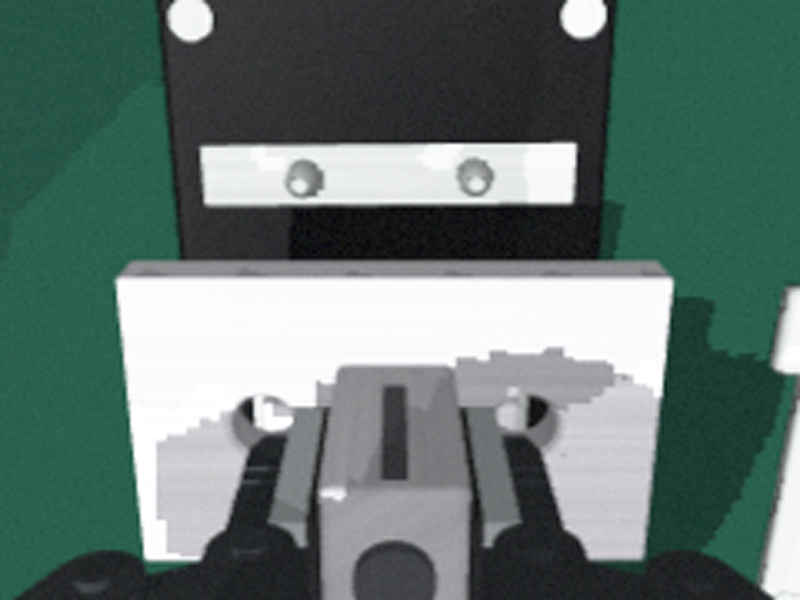

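```bash
python3 - <<'E'
from h import *
c=manip.get_calibration('wrist');st=manip.state();zt=st['position'][2]-.0198+.01
P=lambda x,y,z: at_z(c,(110+(y+.5)*.3-.5,140+(x+.5)*.3-.5),z)
def pr(n,a,b):
    d=a-b; print(n,((a+b)/2).round(4),'len',np.linalg.norm(d).round(4),'yaw',(np.degrees(np.arctan2(d[1],d[0]))-90).round(2))
pr('spots',P(301,184,.034),P(475.5,183.5,.034));pr('blobs',P(303,178,.028),P(474.5,177,.028))
pr('strip front',P(200,147,.02),P(576,143,.02));pr('strip back',P(205,205,.02),P(575,205,.02))
pr('screws',P(190,20,.02),P(583,17,.02));pr('bed sides',P(170,80,.02),P(608,80,.02))
A,B=P(117,279,zt),P(672,277,zt);pr('plate front',A,B);pr('plate back',P(146,560,zt),P(646,559,zt))
pr('holes',P(264,421,zt),P(525,420,zt)); print(st['position'])
E
```

```text
spots [ 0.595  -0.3288  0.034 ] len 0.0493 yaw 4.9
blobs [ 0.5955 -0.3289  0.028 ] len 0.0495 yaw 5.07
strip front [ 0.6033 -0.3279  0.02  ] len 0.1106 yaw 5.35
strip back [ 0.5852 -0.33    0.02  ] len 0.1113 yaw 4.73
screws [ 0.6391 -0.3246  0.02  ] len 0.1106 yaw 5.16
bed sides [ 0.6221 -0.3267  0.02  ] len 0.1259 yaw 4.74
plate front [ 0.6006 -0.33    0.1295] len 0.0999 yaw 4.95
plate back [ 0.5406 -0.3353  0.1295] len 0.1009 yaw 4.84
holes [ 0.5719 -0.3324  0.1295] len 0.0497 yaw 4.96
[ 0.57063919 -0.33274344  0.13934507]
```

play_rows(
  plan=[
    [0, [0.2, -0.02, 0.2], -0.03],
    [0, [0.4, -0.036, 0.5], -0.03],
    [0, [0.5, -0.036, 0.9], -0.03],
    [0, [0.5, -0.036, 1.3], -0.03],
    [0, [0.5, -0.036, 1.55], -0.03],
    [0, [0.5, -0.036, 1.62], -0.03],
    [0, [0.5, -0.036, 1.62], -0.03],
    [0, [0.5, -0.036, 1.62], -0.03],
  ],
)

```text
time_s: 18.2
position: [0.5962, -0.3291, 0.0591]
tcp_rot: [0.0, 0.999, 0.043, 0.001]
contact_force: [0.1, -0.2, -2.1]
grip_width: 0.0215
gripper_force: 59.5
```

play_rows(
  plan=[
    [0, [0, 0, 0.04], 0],
    [0, [0, 0, 0.08], 0],
    [0, [0, 0, 0.12], 0],
    [0, [0, 0, 0.16], 0],
    [0, [0, 0, 0.2], 0],
    [0, [0, 0, 0.24], 0],
    [0, [0, 0, 0.24], 0],
    [0, [0, 0, 0.24], 0],
  ],
)

```text
time_s: 19.2
position: [0.5957, -0.3287, 0.0463]
tcp_rot: [0.0, 0.999, 0.043, -0.0]
contact_force: [-0.7, -0.1, -2.1]
grip_width: 0.021
gripper_force: 59.5
```

The underside is now well below the pin tops with no contact force, so the holes have gone over the pins. I'll continue down.

play_rows(
  plan=[
    [0, [0, 0, 0.04], 0],
    [0, [0, 0, 0.08], 0],
    [0, [0, 0, 0.12], 0],
    [0, [0, 0, 0.14], 0],
    [0, [0, 0, 0.15], 0],
    [0, [0, 0, 0.15], 0],
    [0, [0, 0, 0.15], 0],
    [0, [0, 0, 0.15], 0],
  ],
)

```text
time_s: 20.2
position: [0.5957, -0.3287, 0.0399]
tcp_rot: [0.0, 0.999, 0.043, -0.0]
contact_force: [-2.8, 0.0, 5.3]
grip_width: 0.0211
gripper_force: 60.6
```

Seated: z is 0.0399 as expected, and it bears on the bed. Releasing.

play_rows(
  plan=[
    [0.6, [0, 0, 0.1], 0],
    [1, [0, 0, 0.1], 0],
    [1, [0, 0, 0.1], 0],
    [1, [0, 0, -0.2], 0],
    [1, [0, 0, -0.9], 0],
    [1, [0, 0, -1.7], 0],
    [0, [-0.6, 0, -1.9], 0],
    [0, [-1.2, 0, -1.9], 0],
  ],
)

```text
time_s: 21.2
position: [0.5369, -0.3345, 0.1366]
tcp_rot: [0.001, 0.999, 0.043, 0.002]
contact_force: [-0.1, -0.4, -0.9]
grip_width: 0.0516
gripper_force: 0.0
```

play_rows(
  plan=[
    [0, [-0.6, 0, 0], 0],
    [0, [-1.2, 0, 0], 0],
    [0, [-1.65, 0, 0], 0],
    [0, [-1.65, 0, 0], 0],
    [0, [-1.65, 0, 0], 0],
    [0, [-1.65, 0, 0], 0],
    [0, [-1.65, 0, 0], 0],
    [0, [-1.65, 0, 0], 0],
  ],
)

```text
time_s: 22.2
position: [0.4542, -0.3407, 0.1337]
tcp_rot: [-0.0, 0.999, 0.043, 0.0]
contact_force: [-0.1, -0.3, 0.2]
grip_width: 0.0002
gripper_force: 0.0
```

```bash
python3 - <<'E'
from h import *
s=manip.state();print(s['time_s'],s['position'],s['tcp_rot'],s['grip_width'])
c,im=snap('wrist','w8.png')
cv2.imwrite('pics/w8b.png',cv2.resize(im[:,:,::-1],(800,600),interpolation=2))
E
```

```text
22.2 [ 0.45423237 -0.3407238   0.13367198] [-3.84440254e-05  9.99068569e-01  4.31507886e-02  4.03713753e-05] 0.00022876299609267173
```

View pics/w8b.png

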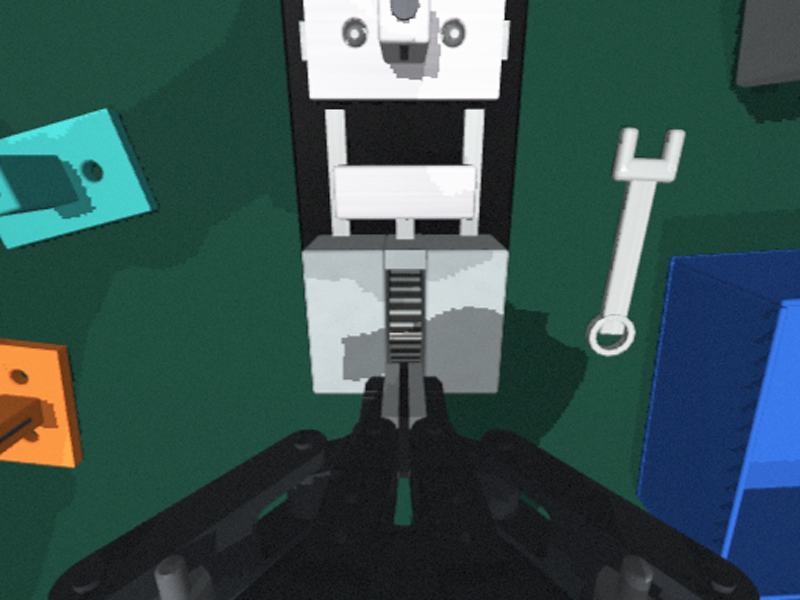

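The plate sits over both pins (pin tips visible at (355,33) and (453,33)), and the wheel is lined up with the fingers. Now rolling forward.

play_rows(
  plan=[
    [0, [-0.3, 0, 0.3], 0],
    [0, [-0.32, 0, 0.8], 0],
    [0, [-0.32, 0, 1.1], 0],
    [0, [-0.32, 0, 1.2], 0],
    [0, [-0.32, 0, 1.2], 0],
    [0, [-0.12, 0, 1.2], 0],
    [0, [0.06, 0, 1.2], 0],
    [0, [0.24, 0, 1.2], 0],
  ],
)

```text
time_s: 23.25
position: [0.4666, -0.3398, 0.0745]
tcp_rot: [0.0, 0.999, 0.043, 0.0]
contact_force: [0.3, 0.1, -0.7]
grip_width: -0.0
gripper_force: 0.0
```

play_rows(
  plan=[
    [0, [0.0, 0, -0.2], 0],
    [0, [-0.3, 0, -0.2], 0],
    [0, [-0.56, 0, -0.16], 0],
    [0, [-0.56, 0, 0.0], 0],
    [0, [-0.56, 0, 0.0], 0],
    [0, [-0.36, 0, 0.0], 0],
    [0, [-0.18, 0, 0.0], 0],
    [0, [0.0, 0, 0.0], 0],
  ],
)

```text
time_s: 24.25
position: [0.4661, -0.34, 0.074]
tcp_rot: [0.0, 0.999, 0.043, 0.0]
contact_force: [-0.1, -0.0, -0.8]
grip_width: -0.0001
gripper_force: 0.0
```

```bash
sed -i 's/^S=.*/S=np.array([.5955,-.3288,.02]);JX=np.array([.9962,.0872,0])/; s/JY=np.array(.*); pr/JY=np.array([-.0872,.9962,0]); pr/' h.py; python3 - <<'E'
from h import *
jawlook('w9.png')
E
```

```text
24.3 [ 1.3 -0.6 -0.1] [ 0.4679 -0.3397  0.0738]
bright (np.float64(-0.06849999999999998), np.float64(-0.0004999999999999172)) runs [(np.float64(-0.069), 62), (np.float64(-0.0685), 159), (np.float64(-0.068), 123), (np.float64(-0.0675), 42), (np.float64(-0.042), -46), (np.float64(-0.0415), -133), (np.float64(-0.041), -136), (np.float64(-0.0405), -60), (np.float64(-0.0315), 90), (np.float64(-0.031), 147), (np.float64(-0.0305), 134), (np.float64(-0.03), 53), (np.float64(-0.0215), -49), (np.float64(-0.0155), -45)]
```

play_rows(
  plan=[
    [0, [0.0, 0, -0.2], 0],
    [0, [-0.3, 0, -0.2], 0],
    [0, [-0.6, 0, -0.16], 0],
    [0, [-0.6, 0, 0.0], 0],
    [0, [-0.6, 0, 0.01], 0],
    [0, [-0.42, 0, 0.01], 0],
    [0, [-0.26, 0, 0.01], 0],
    [0, [-0.1, 0, 0.01], 0],
  ],
)

```text
time_s: 25.3
position: [0.4618, -0.3403, 0.0745]
tcp_rot: [0.0, 0.999, 0.043, 0.001]
contact_force: [-1.5, 0.6, 7.2]
grip_width: 0.0001
gripper_force: 3.3
```

play_rows(
  plan=[
    [0, [0.0, 0, -0.2], 0],
    [0, [-0.3, 0, -0.2], 0],
    [0, [-0.5, 0, -0.16], 0],
    [0, [-0.5, 0, 0.0], 0],
    [0, [-0.5, 0, 0.01], 0],
    [0, [-0.4, 0, 0.01], 0],
    [0, [-0.3, 0, 0.01], 0],
    [0, [-0.2, 0, 0.01], 0],
  ],
)

```text
time_s: 26.3
position: [0.435, -0.3426, 0.073]
tcp_rot: [-0.003, 0.999, 0.039, -0.014]
contact_force: [-26.4, -3.1, 33.9]
grip_width: -0.0004
gripper_force: 19.7
```

```bash
python3 - <<'E'
from h import *
jawlook('w10.png')
E
```

```text
26.35 [-23.4  -2.4  31.1] [ 0.435  -0.3426  0.0731]
bright (np.float64(-0.05649999999999997), np.float64(-0.028999999999999942)) runs [(np.float64(-0.059), 48), (np.float64(-0.0585), 70), (np.float64(-0.057), 58), (np.float64(-0.0565), 96), (np.float64(-0.056), 75), (np.float64(-0.0555), 40), (np.float64(-0.0285), -230), (np.float64(-0.028), -249)]
```

The wheel is stalled with 25 N, with the jaw front at −28.6 mm, so it bears on the plate. Lift straight off, then go to carrier C.

play_rows(
  plan=[
    [0, [0, 0, -0.15], 0],
    [0, [0, 0, -0.4], 0],
    [0, [0, 0, -1.2], 0],
    [0, [0, 0, -2.2], 0],
    [0, [0, 0, -3.2], 0],
    [0, [0, 0, -4.1], 0],
    [0, [0, 0, -4.3], 0],
    [0, [0, 0, -4.3], 0],
  ],
)

```text
time_s: 27.35
position: [0.4516, -0.3408, 0.2881]
tcp_rot: [0.0, 0.999, 0.043, 0.001]
contact_force: [-0.2, -0.1, -0.2]
grip_width: 0.0001
gripper_force: 0.0
```

```bash
python3 - <<'E'
from h import *
s=manip.state();print(s['position'],s['tcp_rot'])
jawlook('w11.png')
for n in('scene','side'):
    c,im=snap(n)
    for k,z in {'carrier_a_grip':.034,'case_1_mid':.018}.items():
        for r in manip.spot_point(n,k)[:6]: print(n,k,round(r['confidence'],2),at_z(c,r['pixel'],z).round(3))
E
```

```text
[ 0.45155724 -0.34079029  0.28814022] [2.61787011e-04 9.99057769e-01 4.33936487e-02 7.04430643e-04]
27.4 [ 0.  -0.3 -1.3] [ 0.4507 -0.3405  0.2869]
bright (np.float64(-0.05649999999999997), np.float64(-0.0004999999999999172)) runs [(np.float64(-0.0575), 94), (np.float64(-0.057), 94), (np.float64(-0.0565), 105), (np.float64(-0.056), 105), (np.float64(-0.009), 44), (np.float64(-0.0085), 44)]
scene carrier_a_grip 0.83 [ 0.335 -0.074  0.034]
scene carrier_a_grip 0.82 [0.222 0.292 0.034]
scene carrier_a_grip 0.76 [ 0.584 -0.332  0.034]
scene carrier_a_grip 0.72 [ 0.514 -0.109  0.034]
scene case_1_mid 0.82 [ 0.669 -0.141  0.018]
scene case_1_mid 0.58 [ 0.617 -0.059  0.018]
side carrier_a_grip 0.83 [ 0.603 -0.34   0.034]
side carrier_a_grip 0.83 [ 0.336 -0.077  0.034]
side carrier_a_grip 0.62 [ 0.504 -0.112  0.034]
side carrier_a_grip 0.59 [0.226 0.299 0.034]
side case_1_mid 0.51 [0.678 0.036 0.018]
```

The jaw still bears on the plate. Next, hover over carrier C.

play_rows(
  plan=[
    [1, [0.05, -1.0, 0.2], 0.3],
    [1, [0.1, -2.0, 0.4], 0.6],
    [1, [0.15, -3.1, 0.6], 0.9],
    [1, [0.2, -4.2, 0.9], 1.2],
    [1, [0.25, -5.3, 1.2], 1.5],
    [1, [0.3, -6.4, 1.5], 1.8],
    [1, [0.4, -7.4, 1.7], 2.0],
    [1, [0.45, -7.79, 1.74], 2.0],
  ],
)

```text
time_s: 28.7
position: [0.4392, 0.0522, 0.2]
tcp_rot: [-0.0, 0.998, -0.059, -0.001]
contact_force: [0.7, 0.2, -0.5]
grip_width: 0.0855
gripper_force: 0.0
```

play_rows(
  plan=[
    [1, [0, 0, 0], 0],
    [1, [0, 0, 0], 0],
    [1, [0, 0, 0], 0],
    [1, [0, 0, 0], 0],
    [1, [0, 0, 0], 0],
    [1, [0, 0, 0], 0],
    [1, [0, 0, 0], 0],
    [1, [0, 0, 0], 0],
  ],
)

```text
time_s: 29.7
position: [0.4398, 0.0489, 0.2008]
tcp_rot: [0.0, 0.998, -0.062, -0.0]
contact_force: [0.1, 0.7, 0.1]
grip_width: 0.0851
gripper_force: 0.0
```

```bash
cat >> h.py <<'E'
def white_plates(c,im,zz=.01):
    """hull/minAreaRect of bright white blobs -> world rect (approx)"""
    m=((im.min(2)>150)).astype(np.uint8); m=cv2.morphologyEx(m,cv2.MORPH_OPEN,np.ones((3,3)))
    n,l,st,ce=cv2.connectedComponentsWithStats(m); 
    for i in range(1,n):
        if st[i,4]<300: continue
        ys,xs=np.nonzero(l==i); W=np.array([at_z(c,(y,x),zz)[:2] for y,x in zip(ys,xs)],dtype=np.float32)
        (cx,cy),(w,h),a=cv2.minAreaRect(W); print('blob',st[i,:4],'cen',round(cx,4),round(cy,4),'size',round(w,3),round(h,3),'ang',round(a,1))
E
python3 - <<'E'
from h import *
s=manip.state();print(s['time_s'],s['position'],s['tcp_rot'])
c,im=snap('wrist')
for k,z in {'carrier_a_grip':.034,'drawer_floor':.015,'drawer_front':.082}.items():
    for r in manip.spot_point('wrist',k)[:5]: print(k,np.round(r['pixel'],1),round(r['confidence'],2),at_z(c,r['pixel'],z).round(4))
cv2.imwrite('pics/w12.png',cv2.resize(im[:,:,::-1],(800,600),interpolation=2))
E
```

```text
29.7 [0.4398494  0.04887864 0.20077819] [ 5.32898055e-06  9.98089077e-01 -6.17915351e-02 -3.22766725e-05]
carrier_a_grip [237.  359.6] 0.89 [ 0.3391 -0.0704  0.034 ]
carrier_a_grip [ 98.7 406.9] 0.87 [ 0.5028 -0.1218  0.034 ]
drawer_floor [150.9  45.3] 0.83 [0.4945 0.3049 0.015 ]
drawer_front [259.3  46.5] 0.74 [0.3826 0.2953 0.082 ]
```

View pics/w12.png

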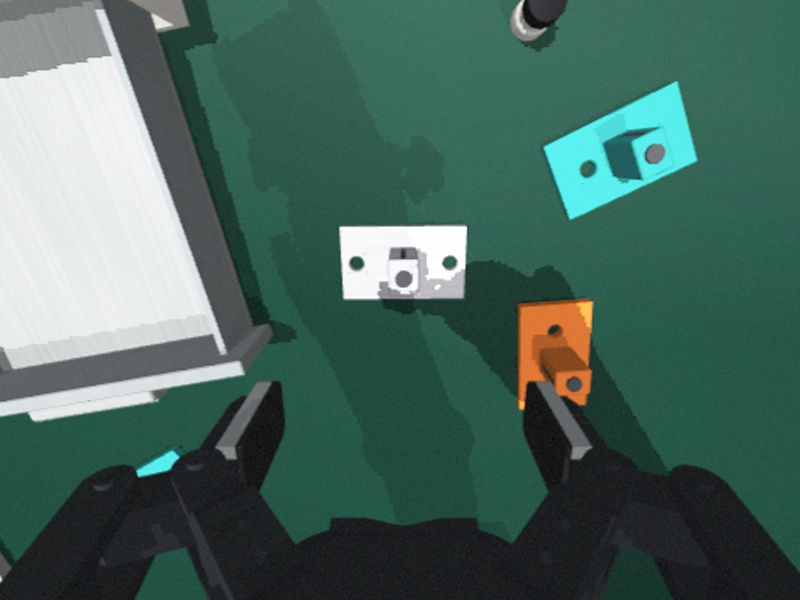

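C is where it was: holes at (357,263) and (450,263), aligned with the tool. I'll compute the offset and the drawer geometry.

```bash
python3 - <<'E'
from h import *
c=manip.get_calibration('wrist');s=.64
P=lambda x,y,z: at_z(c,((y+.5)*s-.5,(x+.5)*s-.5),z)
a,b=P(357,263,.01),P(450,263,.01);print((a+b)/2,np.linalg.norm(a-b),np.degrees(np.arctan2((a-b)[1],(a-b)[0]))-90)
print(P(404,279,.054))
for n,x,y,z in [('front top outer',260,352,.082),('inner front right',228,352,.065),('wall inner top',108,5,.065),('wall inner top b',222,345,.065),('panel outer R',243,374,.082),('panel outer L',0,415,.082)]: print(n,P(x,y,z).round(4))
E
```

```text
[0.43971858 0.04901079 0.01      ] 0.07563982238854831 -7.058554920516954
[0.43899612 0.0487932  0.054     ]
front top outer [0.4075 0.1522 0.082 ]
inner front right [0.4029 0.1828 0.065 ]
wall inner top [0.6224 0.1945 0.065 ]
wall inner top b [0.4089 0.1857 0.065 ]
panel outer R [0.3924 0.168  0.082 ]
panel outer L [0.3814 0.3507 0.082 ]
```

play_rows(
  plan=[
    [1, [0, 0, 0.9], 0],
    [1, [0, 0, 1.9], 0],
    [1, [0, 0, 2.8], 0],
    [1, [0, 0, 3.4], 0],
    [1, [0, 0, 3.58], 0],
    [1, [0, 0, 3.58], 0],
    [0, [0, 0, 3.58], 0],
    [0, [0, 0, 3.58], 0],
  ],
)

```text
time_s: 30.9
position: [0.4406, 0.0489, 0.0229]
tcp_rot: [-0.0, 0.998, -0.062, 0.001]
contact_force: [-0.1, 0.3, 0.1]
grip_width: 0.0514
gripper_force: 0.0
```

play_rows(
  plan=[
    [0, [0, 0, 0], 0],
    [0, [0, 0, 0], 0],
    [0, [0, 0, -0.3], 0],
    [0, [0, 0, -1.0], 0],
    [0, [0, 0, -2.0], 0],
    [0, [0, 0, -2.7], 0],
    [0, [0, 0, -2.8], 0],
    [0, [0, 0, -2.8], 0],
  ],
)

```text
time_s: 31.9
position: [0.4391, 0.0485, 0.1613]
tcp_rot: [0.0, 0.998, -0.062, -0.0]
contact_force: [0.2, -0.0, -2.8]
grip_width: 0.0211
gripper_force: 59.4
```

play_rows(
  plan=[
    [0, [0.2, -0.8, 0], -0.3],
    [0, [0.4, -1.7, 0], -0.6],
    [0, [0.7, -2.7, 0], -0.9],
    [0, [1.0, -3.7, 0], -1.2],
    [0, [1.3, -4.7, 0], -1.5],
    [0, [1.5, -5.6, 0], -1.68],
    [0, [1.7, -6.3, 0], -1.68],
    [0, [1.7, -6.3, 0], -1.68],
  ],
)

```text
time_s: 32.9
position: [0.562, 0.3549, 0.1588]
tcp_rot: [-0.001, 1.0, 0.028, -0.001]
contact_force: [0.0, -1.0, -3.0]
grip_width: 0.0213
gripper_force: 59.6
```

play_rows(
  plan=[
    [0, [0, 0, 0], 0],
    [0, [0, 0, 0.4], 0],
    [0, [0, 0, 1.0], 0],
    [0, [0, 0, 1.6], 0],
    [0, [0, 0, 2.1], 0],
    [0, [0, 0, 2.3], 0],
    [0, [0, 0, 2.36], 0],
    [0, [0, 0, 2.36], 0],
  ],
)

```text
time_s: 33.9
position: [0.5635, 0.351, 0.0442]
tcp_rot: [-0.0, 1.0, 0.026, 0.0]
contact_force: [-0.1, 0.1, -3.0]
grip_width: 0.0212
gripper_force: 59.6
```

play_rows(
  plan=[
    [0, [0, 0, 0.06], 0],
    [0, [0, 0, 0.12], 0],
    [0, [0, 0, 0.15], 0],
    [0, [0, 0, 0.15], 0],
    [0.6, [0, 0, 0.15], 0],
    [0.6, [0, 0, 0.15], 0],
    [0.6, [0, 0, -0.2], 0],
    [0.6, [0, 0, -0.9], 0],
  ],
)

```text
time_s: 34.9
position: [0.5621, 0.3503, 0.0887]
tcp_rot: [0.001, 1.0, 0.026, -0.001]
contact_force: [0.2, -0.0, -0.3]
grip_width: 0.0511
gripper_force: 0.0
```

play_rows(
  plan=[
    [0.6, [0, 0, -0.8], 0],
    [0.6, [0, 0, -1.6], 0],
    [1, [0.2, 0.5, -2.4], 0.5],
    [1, [0.4, 1.4, -2.4], 1.0],
    [1, [0.7, 2.4, -2.4], 1.5],
    [1, [1.0, 3.4, -2.4], 1.88],
    [1, [1.3, 4.4, -2.4], 1.88],
    [1, [1.5, 5.3, -2.4], 1.88],
  ],
)

```text
time_s: 35.9
position: [0.6527, 0.0881, 0.2101]
tcp_rot: [-0.0, 0.997, -0.073, 0.001]
contact_force: [0.3, 0.6, -0.4]
grip_width: 0.0853
gripper_force: 0.0
```

play_rows(
  plan=[
    [1, [0.25, 0.3, 0], 0],
    [1, [0.4, 0.63, 0], 0],
    [1, [0.4, 0.63, 0], 0],
    [1, [0.4, 0.63, 0], 0],
    [1, [0.4, 0.63, 0], 0],
    [1, [0.4, 0.63, 0], 0],
    [1, [0.4, 0.63, 0], 0],
    [1, [0.4, 0.63, 0], 0],
  ],
)

```text
time_s: 36.9
position: [0.667, 0.0562, 0.2088]
tcp_rot: [0.0, 0.997, -0.072, -0.0]
contact_force: [-0.2, 0.2, 0.4]
grip_width: 0.0849
gripper_force: 0.0
```

```bash
python3 - <<'E'
from h import *
s=manip.state();print(s['time_s'],s['position'],s['tcp_rot'])
c,im=snap('wrist')
for k,z in {'carrier_a_grip':.034,'case_1_mid':.018,'cleaner':0}.items():
    for r in manip.spot_point('wrist',k)[:5]: print(k,np.round(r['pixel'],1),round(r['confidence'],2),at_z(c,r['pixel'],z).round(4))
cv2.imwrite('pics/w13.png',cv2.resize(im[:,:,::-1],(800,600),interpolation=2))
E
```

```text
36.9 [0.66702437 0.05623007 0.20878572] [ 1.29911223e-05  9.97387243e-01 -7.22404820e-02 -2.61991162e-05]
carrier_a_grip [267.7 403.2] 0.86 [ 0.5024 -0.1221  0.034 ]
case_1_mid [127.2 401.7] 0.56 [ 0.6923 -0.123   0.018 ]
cleaner [ 63.7 231.7] 0.85 [0.7929 0.0697 0.    ]
cleaner [295.9 111.7] 0.4 [0.4894 0.317  0.    ]
```

View pics/w13.png

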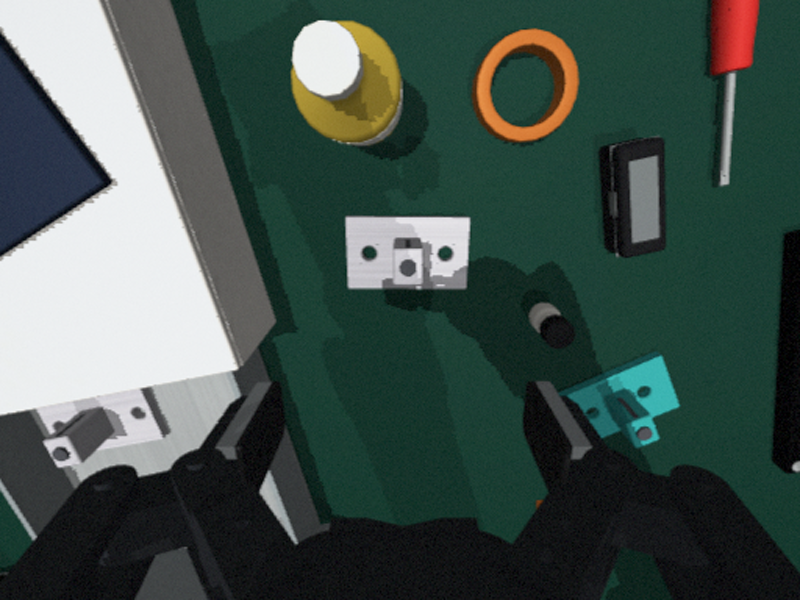

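B's holes are at (369,253) and (446,253), aligned with the tool. The case is at about (637,197), C is in the drawer, and the bottle stands close on the +x side.

```bash
python3 - <<'E'
from h import *
c=manip.get_calibration('wrist');s=.64
P=lambda x,y,z: at_z(c,((y+.5)*s-.5,(x+.5)*s-.5),z)
a,b=P(369,253,.01),P(446,253,.01);print((a+b)/2,np.linalg.norm(a-b),np.degrees(np.arctan2((a-b)[1],(a-b)[0]))-90)
print(P(407.5,267,.054))
q=np.array([P(x,y,.036) for x,y in ((616,148),(662,139),(664,248),(622,256))]);print(q.round(4),q.mean(0)); print('bottle cap',P(327,60,.16),'camera',-np.array(c['R']).T@c['t'])
E
```

```text
[0.67287044 0.05199773 0.01      ] 0.06362577733838368 -8.27112173873931
[0.67252242 0.05249964 0.054     ]
[[ 0.7324 -0.1048  0.036 ]
 [ 0.7338 -0.1366  0.036 ]
 [ 0.6545 -0.1422  0.036 ]
 [ 0.6528 -0.1107  0.036 ]] [ 0.69336244 -0.12360905  0.036     ]
bottle cap [0.78987956 0.06967356 0.16      ] camera [0.75006891 0.04453821 0.35178359]
```

The case has been knocked to (0.693, −0.124). I'll turn 180° so the camera stays clear of the bottle, then grasp B.

play_rows(
  plan=[
    [1, [0.06, 0.03, 0], -1.7],
    [1, [0.127, 0.064, 0], -3.4],
    [1, [0.127, 0.064, 0], -5.1],
    [1, [0.127, 0.064, 0], -6.8],
    [1, [0.127, 0.064, 0], -8.5],
    [1, [0.127, 0.064, 0], -10.2],
    [1, [0.127, 0.064, 0], -11.9],
    [1, [0.127, 0.064, 0], -13.6],
  ],
)

```text
time_s: 38.1
position: [0.6729, 0.0517, 0.2088]
tcp_rot: [0.0, 0.801, 0.599, -0.0]
contact_force: [-0.7, 0.3, 0.3]
grip_width: 0.0854
gripper_force: 0.0
```

play_rows(
  plan=[
    [1, [0, 0, 0], -1.7],
    [1, [0, 0, 0], -3.4],
    [1, [0, 0, 0], -5.1],
    [1, [0, 0, 0], -6.8],
    [1, [0, 0, 0], -8.5],
    [1, [0, 0, 0], -10.2],
    [1, [0, 0, 0], -11.9],
    [1, [0, 0, 0], -13.6],
  ],
)

```text
time_s: 39.1
position: [0.673, 0.0515, 0.2087]
tcp_rot: [-0.0, 0.215, 0.977, -0.0]
contact_force: [0.1, -1.1, 0.1]
grip_width: 0.0857
gripper_force: 0.0
```

play_rows(
  plan=[
    [1, [0, 0, 0], -1.7],
    [1, [0, 0, 0], -2.8],
    [1, [0, 0, 0.5], -2.8],
    [1, [0, 0, 1.2], -2.8],
    [1, [0, 0, 1.9], -2.8],
    [1, [0, 0, 2.3], -2.8],
    [1, [0, 0, 2.4], -2.8],
    [1, [0, 0, 2.4], -2.8],
  ],
)

```text
time_s: 40.1
position: [0.6733, 0.0524, 0.0891]
tcp_rot: [0.0, 0.072, 0.997, 0.0]
contact_force: [-0.1, -0.5, -0.2]
grip_width: 0.0857
gripper_force: 0.0
```

play_rows(
  plan=[
    [1, [0, 0, 0.5], 0],
    [1, [0, 0, 1.0], 0],
    [1, [0, 0, 1.3], 0],
    [1, [0, 0, 1.36], 0],
    [1, [0, 0, 1.36], 0],
    [0, [0, 0, 1.36], 0],
    [0, [0, 0, 1.36], 0],
    [0, [0, 0, 1.36], 0],
  ],
)

```text
time_s: 41.1
position: [0.6731, 0.052, 0.0213]
tcp_rot: [0.0, 0.072, 0.997, 0.0]
contact_force: [0.7, -0.0, -0.3]
grip_width: 0.0323
gripper_force: 0.0
```

play_rows(
  plan=[
    [0, [0, 0, 0], 0],
    [0, [0, 0, -0.3], 0],
    [0, [0, 0, -1.0], 0],
    [0, [0, 0, -1.8], 0],
    [0, [0, 0, -2.5], 0],
    [0, [0, 0, -2.8], 0],
    [0, [0, 0, -2.8], 0],
    [0, [0, 0, -2.8], 0],
  ],
)

```text
time_s: 42.1
position: [0.6717, 0.0512, 0.159]
tcp_rot: [-0.001, 0.072, 0.997, -0.001]
contact_force: [-0.7, 0.6, -2.6]
grip_width: 0.0215
gripper_force: 58.9
```

play_rows(
  plan=[
    [0, [0.5, 0.6, 0], -0.3],
    [0, [1.1, 1.3, 0], -0.6],
    [0, [1.8, 2.1, 0], -0.9],
    [0, [2.5, 2.9, 0], -1.2],
    [0, [3.2, 3.7, 0], -1.5],
    [0, [3.9, 4.4, 0], -1.88],
    [0, [4.5, 5.0, 0], -1.88],
    [0, [4.76, 5.25, 0], -1.88],
  ],
)

```text
time_s: 43.1
position: [0.4724, 0.3481, 0.1599]
tcp_rot: [-0.001, -0.028, 1.0, 0.0]
contact_force: [-0.6, -0.2, -2.6]
grip_width: 0.0214
gripper_force: 59.0
```

play_rows(
  plan=[
    [0, [0, 0, 0], 0],
    [0, [0, 0, 0], 0],
    [0, [0, 0, 0.4], 0],
    [0, [0, 0, 1.0], 0],
    [0, [0, 0, 1.6], 0],
    [0, [0, 0, 2.1], 0],
    [0, [0, 0, 2.3], 0],
    [0, [0, 0, 2.3], 0],
  ],
)

```text
time_s: 44.1
position: [0.4752, 0.3451, 0.0447]
tcp_rot: [-0.001, -0.026, 1.0, -0.001]
contact_force: [-0.2, 0.1, -1.3]
grip_width: 0.0211
gripper_force: 59.1
```

play_rows(
  plan=[
    [0, [0, 0, 0.06], 0],
    [0, [0, 0, 0.12], 0],
    [0, [0, 0, 0.16], 0],
    [0, [0, 0, 0.16], 0],
    [0.6, [0, 0, 0.16], 0],
    [0.6, [0, 0, 0.16], 0],
    [0.6, [0, 0, -0.2], 0],
    [0.6, [0, 0, -0.9], 0],
  ],
)

```text
time_s: 45.1
position: [0.4747, 0.3457, 0.0914]
tcp_rot: [-0.001, -0.026, 1.0, -0.001]
contact_force: [0.8, -0.0, -0.5]
grip_width: 0.051
gripper_force: 0.0
```

play_rows(
  plan=[
    [0.6, [0, 0, -0.8], 0],
    [0.6, [0, 0, -1.6], 0],
    [1, [-0.5, -0.8, -2.3], 0],
    [1, [-1.0, -1.7, -2.3], 0],
    [1, [-1.5, -2.6, -2.3], 0],
    [1, [-2.0, -3.5, -2.3], 0],
    [1, [-2.5, -4.4, -2.3], 0],
    [1, [-3.0, -5.3, -2.3], 0],
  ],
)

```text
time_s: 46.1
position: [0.6396, 0.088, 0.2074]
tcp_rot: [0.001, -0.026, 1.0, 0.0]
contact_force: [0.2, 0.6, 0.5]
grip_width: 0.0854
gripper_force: 0.0
```

play_rows(
  plan=[
    [1, [-0.2, -0.9, 0], -0.1],
    [1, [-0.4, -1.9, 0], -0.2],
    [1, [-0.6, -2.9, 0], -0.2],
    [1, [-0.8, -3.8, 0], -0.2],
    [1, [-0.84, -4.29, 0], -0.2],
    [1, [-0.84, -4.29, 0], -0.2],
    [1, [-0.84, -4.29, 0], -0.2],
    [1, [-0.84, -4.29, 0], -0.2],
  ],
)

```text
time_s: 47.1
position: [0.6917, -0.12, 0.2066]
tcp_rot: [0.0, -0.038, 0.999, 0.0]
contact_force: [-0.3, 0.8, -0.2]
grip_width: 0.0854
gripper_force: 0.0
```

```bash
python3 - <<'E'
from h import *
s=manip.state();print(s['time_s'],s['position'],s['tcp_rot'])
c,im=snap('wrist')
for r in manip.spot_point('wrist','case_1_mid')[:3]: print(np.round(r['pixel'],1),round(r['confidence'],2),at_z(c,r['pixel'],.018).round(4))
cv2.imwrite('pics/w14.png',cv2.resize(im[:,:,::-1],(800,600),interpolation=2))
E
```

```text
47.1 [ 0.69169954 -0.12002695  0.2065764 ] [ 2.78546161e-04 -3.83802495e-02  9.99263075e-01  4.31690157e-04]
[169.5 251.1] 0.88 [ 0.6945 -0.1281  0.018 ]
```

View pics/w14.png

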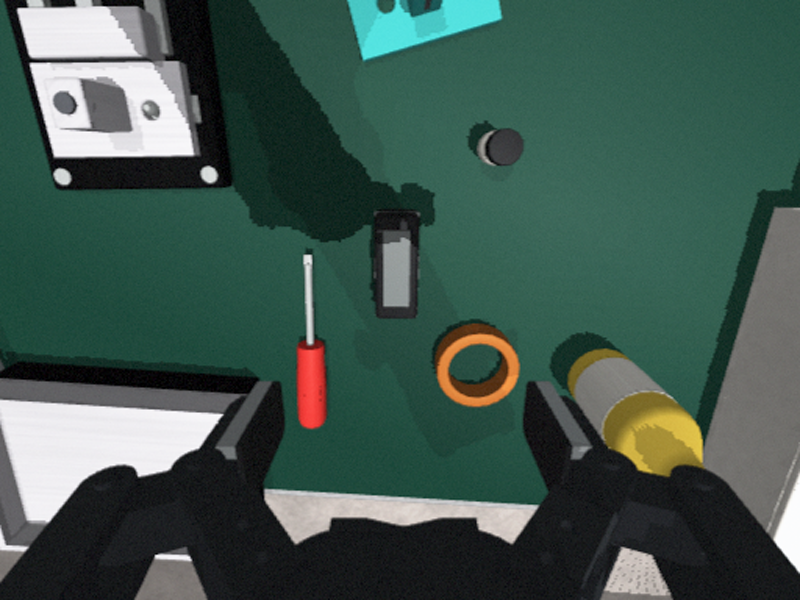

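The case is at (396,265), aligned with the tool. The screwdriver and tape are clear of a 60 mm opening.

```bash
python3 - <<'E'
from h import *
c=manip.get_calibration('wrist');s=.64;st=manip.state()
P=lambda x,y,z: at_z(c,((y+.5)*s-.5,(x+.5)*s-.5),z)
q=np.array([P(x,y,.036) for x,y in ((374,211),(418.5,211),(416,316),(376.5,316))]);m=q.mean(0);print(q.round(4),m)
y=2*np.arctan2(st['tcp_rot'][2],st['tcp_rot'][1]); tx=np.array([np.cos(y),np.sin(y)]);ty=np.array([tx[1],-tx[0]])
d=(m-st['position'])[:2];print('units',d@tx/.05,d@ty/.05,np.degrees(y),st['position'])
f=(q[0]+q[1]-q[2]-q[3]);print('case yaw',np.degrees(np.arctan2(f[1],f[0])))
for n,X in [('shaft tip',P(308,255,.01)),('handle',P(325,350,.02)),('tape',P(437,365,.02))]: e=(X-m)[:2];print(n,e@tx,e@ty)
E
```

```text
[[ 0.6502 -0.1452  0.036 ]
 [ 0.6477 -0.1127  0.036 ]
 [ 0.73   -0.1074  0.036 ]
 [ 0.7324 -0.1387  0.036 ]] [ 0.69006635 -0.12599568  0.036     ]
units 0.04250479203025259 -0.10139145293285698 184.3470754653256 [ 0.69180121 -0.1207796   0.20624719]
case yaw -175.92083121495594
shaft tip 0.0022591006273903415 -0.07290392140014197
handle -0.07895654280107559 -0.061993446855562025
tape -0.09329258710505339 0.03484349950815551
```

play_rows(
  plan=[
    [0.7, [0.04, -0.1, 0.8], 0],
    [0.7, [0.04, -0.1, 1.7], 0],
    [0.7, [0.04, -0.1, 2.6], 0],
    [0.7, [0.04, -0.1, 3.4], 0],
    [0.7, [0.04, -0.1, 3.85], 0],
    [0.7, [0.04, -0.1, 4.0], 0],
    [0.7, [0.04, -0.1, 4.0], 0],
    [0, [0.04, -0.1, 4.0], 0],
  ],
)

```text
time_s: 48.2
position: [0.6916, -0.1275, 0.0076]
tcp_rot: [0.001, -0.037, 0.999, -0.0]
contact_force: [-0.9, 0.6, 0.7]
grip_width: 0.0428
gripper_force: 0.0
```

play_rows(
  plan=[
    [0, [0, 0, 0], 0],
    [0, [0, 0, 0], 0],
    [0, [0, 0, 0], 0],
    [0, [0, 0, -0.4], 0],
    [0, [0, 0, -1.2], 0],
    [0, [0, 0, -2.2], 0],
    [0, [0, 0, -3.1], 0],
    [0, [0, 0, -3.2], 0],
  ],
)

```text
time_s: 49.2
position: [0.6925, -0.1271, 0.1709]
tcp_rot: [0.004, -0.037, 0.999, -0.0]
contact_force: [0.4, 0.5, -0.7]
grip_width: 0.033
gripper_force: 60.9
```

play_rows(
  plan=[
    [0, [0.6, 0.8, 0], 0.1],
    [0, [1.1, 1.7, 0], 0.2],
    [0, [1.6, 2.7, 0], 0.2],
    [0, [2.1, 3.8, 0], 0.2],
    [0, [2.5, 4.9, 0], 0.2],
    [0, [2.9, 6.0, 0], 0.2],
    [0, [3.2, 7.0, 0], 0.2],
    [0, [3.32, 7.67, 0], 0.2],
  ],
)

```text
time_s: 50.2
position: [0.4943, 0.2442, 0.1654]
tcp_rot: [-0.001, -0.028, 1.0, -0.0]
contact_force: [0.4, -1.1, -0.7]
grip_width: 0.0332
gripper_force: 60.9
```

play_rows(
  plan=[
    [0, [0, 0, 0], 0],
    [0, [0, 0, 0], 0],
    [0, [0, 0, 0.5], 0],
    [0, [0, 0, 1.2], 0],
    [0, [0, 0, 2.0], 0],
    [0, [0, 0, 2.6], 0],
    [0, [0, 0, 2.8], 0],
    [0, [0, 0, 2.8], 0],
  ],
)

```text
time_s: 51.2
position: [0.497, 0.2414, 0.0254]
tcp_rot: [-0.0, -0.025, 1.0, -0.0]
contact_force: [-0.6, 0.3, -0.0]
grip_width: 0.0329
gripper_force: 60.9
```

play_rows(
  plan=[
    [0, [0, 0, 0.04], 0],
    [0, [0, 0, 0.06], 0],
    [0, [0, 0, 0.06], 0],
    [0.58, [0, 0, 0.06], 0],
    [0.58, [0, 0, 0.06], 0],
    [0.58, [0, 0, -0.4], 0],
    [0.58, [0, 0, -1.2], 0],
    [0.58, [0, 0, -2.2], 0],
  ],
)

```text
time_s: 52.2
position: [0.4961, 0.2421, 0.1363]
tcp_rot: [-0.001, -0.026, 1.0, -0.0]
contact_force: [1.1, 0.1, -0.8]
grip_width: 0.0493
gripper_force: 0.0
```

play_rows(
  plan=[
    [0.5, [0, 0, -0.6], 0],
    [0, [0.3, 0.2, -0.6], 0],
    [0, [1.0, 0.5, -0.6], 0],
    [0, [2.0, 0.9, -0.6], 0],
    [0, [2.9, 1.2, -0.6], 0],
    [0, [3.18, 1.27, -0.6], 0],
    [0, [3.18, 1.27, -0.6], 0],
    [0, [3.18, 1.27, -0.6], 0],
  ],
)

```text
time_s: 53.2
position: [0.3359, 0.2973, 0.1654]
tcp_rot: [0.0, -0.025, 1.0, -0.0]
contact_force: [0.4, -0.7, -0.3]
grip_width: -0.0001
gripper_force: 0.0
```

```bash
python3 - <<'E'
from h import *
s=manip.state();print(s['time_s'],s['position'],s['tcp_rot'],s['grip_width'])
c2,im2=snap('side')
for r in manip.spot_point('side','drawer_front')[:2]: print('side',round(r['confidence'],2),at_z(c2,r['pixel'],.082))
cv2.imwrite('pics/w15.png',cv2.resize(im2[200:384,130:375,::-1],(800,600),interpolation=2))
E
```

```text
53.2 [0.33591584 0.29731315 0.1654253 ] [ 1.79601544e-06 -2.50204342e-02  9.99686928e-01 -1.57012694e-04] -6.42317505220758e-05
side 0.84 [0.37759809 0.29394438 0.082     ]
side 0.31 [0.48765895 0.33885997 0.082     ]
```

View pics/w15.png

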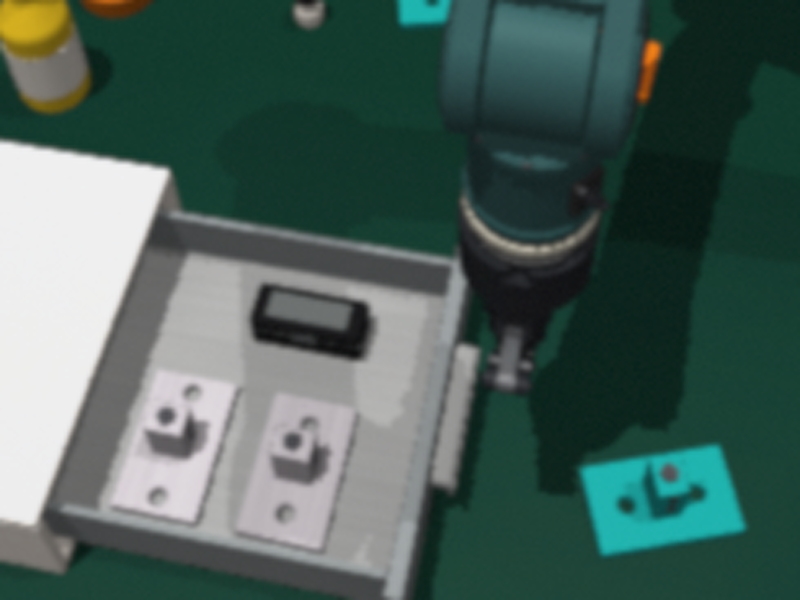

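Both carriers and the case lie in the drawer at about (175,430), (300,450) and (310,320). The fingers are in front of the pull bar. Descend and push.

play_rows(
  plan=[
    [0, [0, 0, 0.6], 0],
    [0, [0, 0, 1.4], 0],
    [0, [0, 0, 2.1], 0],
    [0, [0, 0, 2.3], 0],
    [0, [-0.2, 0, 2.3], 0],
    [0, [-0.5, 0, 2.3], 0],
    [0, [-0.8, 0, 2.3], 0],
    [0, [-1.2, 0, 2.3], 0],
  ],
)

```text
time_s: 54.3
position: [0.395, 0.3014, 0.0521]
tcp_rot: [-0.0, -0.026, 1.0, 0.001]
contact_force: [-2.7, 1.9, -1.6]
grip_width: -0.0001
gripper_force: 1.0
```

play_rows(
  plan=[
    [0, [-0.4, 0, 0], 0],
    [0, [-0.8, 0, 0], 0],
    [0, [-1.2, 0, 0], 0],
    [0, [-1.6, 0, 0], 0],
    [0, [-2.0, 0, 0], 0],
    [0, [-2.4, 0, 0], 0],
    [0, [-2.8, 0, 0], 0],
    [0, [-3.1, 0, 0], 0],
  ],
)

```text
time_s: 55.3
position: [0.5513, 0.309, 0.0524]
tcp_rot: [0.001, -0.025, 1.0, 0.001]
contact_force: [-2.1, -0.1, 2.1]
grip_width: 0.0001
gripper_force: 0.9
```

play_rows(
  plan=[
    [0, [-0.15, 0, 0], 0],
    [0, [-0.3, 0, 0], 0],
    [0, [-0.4, 0, 0], 0],
    [0, [-0.5, 0, 0], 0],
    [0, [-0.6, 0, 0], 0],
    [0, [-0.65, 0, 0], 0],
    [0, [-0.65, 0, 0], 0],
    [0, [-0.65, 0, 0], 0],
  ],
)

```text
time_s: 56.3
position: [0.5789, 0.3103, 0.0506]
tcp_rot: [-0.002, -0.027, 1.0, -0.001]
contact_force: [-5.4, -1.2, 3.6]
grip_width: -0.0001
gripper_force: 3.0
```

play_rows(
  plan=[
    [0, [-0.1, 0, 0], 0],
    [0, [-0.2, 0, 0], 0],
    [0, [-0.25, 0, 0], 0],
    [0, [-0.25, 0, 0], 0],
    [0, [-0.25, 0, 0], 0],
    [0, [-0.25, 0, 0], 0],
    [0, [-0.25, 0, 0], 0],
    [0, [-0.25, 0, 0], 0],
  ],
)

```text
time_s: 57.3
position: [0.5789, 0.3102, 0.0507]
tcp_rot: [-0.012, -0.029, 1.0, -0.004]
contact_force: [-26.2, -6.4, 18.0]
grip_width: -0.0001
gripper_force: 13.0
```

The drawer is stalled against its stop with 26 N, so it is shut. Back off, lift and check.

play_rows(
  plan=[
    [0, [0.2, 0, 0], 0],
    [0, [0.6, 0, 0], 0],
    [0, [1.2, 0, 0], 0],
    [0, [1.6, 0, -0.6], 0],
    [0, [1.8, 0, -1.4], 0],
    [0, [1.8, 0, -2.4], 0],
    [0, [1.8, 0, -3.4], 0],
    [0, [1.8, 0, -3.6], 0],
  ],
)

```text
time_s: 58.3
position: [0.5063, 0.3088, 0.2348]
tcp_rot: [0.003, -0.026, 1.0, 0.002]
contact_force: [-0.1, -0.5, 0.1]
grip_width: 0.0004
gripper_force: 0.0
```

```bash
python3 - <<'E'
from h import *
c,im=snap('scene'); c2,im2=snap('side')
for n,cc in(('scene',c),('side',c2)):
    for k,z in {'drawer_front':.082,'case_1_mid':.018,'carrier_a_grip':.054,'jaw':.02,'tape':0,'glue':0,'driver':0,'wrench':0}.items():
        print(n,k,[(round(r['confidence'],2),at_z(cc,r['pixel'],z)[:2].round(3).tolist()) for r in manip.spot_point(n,k)[:4]])
a=cv2.resize(im[60:340,60:460,::-1],(400,280));b=cv2.resize(im2[80:384,90:400,::-1],(400,392))
v=np.zeros((600,800,3),np.uint8); v[:280,:400]=a; v[:392,400:]=b
v[290:600,:400]=cv2.resize(im[130:250,120:275,::-1],(400,310),interpolation=2); cv2.imwrite('pics/w16.png',v); print(manip.state()['position'])
E
```

```text
scene drawer_front [(0.81, [0.605, 0.308]), (0.38, [0.458, -0.338])]
scene case_1_mid []
scene carrier_a_grip [(0.91, [0.241, 0.292]), (0.72, [0.528, -0.107]), (0.67, [0.345, -0.068]), (0.48, [0.608, -0.316])]
scene jaw [(0.83, [0.561, -0.334])]
scene tape [(0.81, [0.779, -0.052])]
scene glue [(0.64, [0.602, -0.053])]
scene driver [(0.52, [0.765, -0.192])]
scene wrench [(0.44, [0.563, 0.338])]
side drawer_front []
side case_1_mid []
side carrier_a_grip [(0.83, [0.332, -0.061]), (0.81, [0.226, 0.305]), (0.8, [0.593, -0.331]), (0.63, [0.503, -0.102])]
side jaw [(0.31, [0.775, -0.042])]
side tape [(0.56, [0.79, -0.048]), (0.18, [0.567, -0.354])]
side glue [(0.59, [0.576, -0.338]), (0.47, [0.612, -0.051])]
side driver []
side wrench [(0.56, [0.482, -0.483])]
[0.50444135 0.30656131 0.23084393]
```

View pics/w16.png

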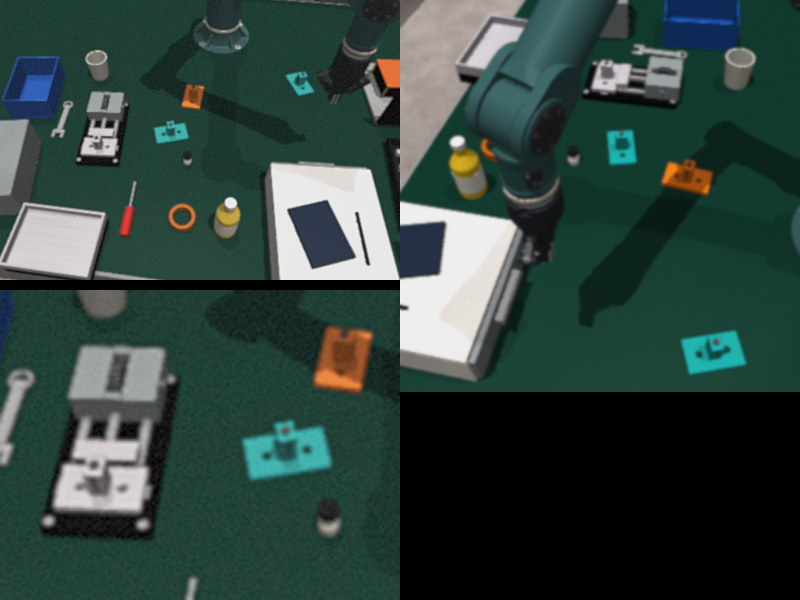

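The drawer is shut, the plate is seated with the jaw against it, no cases are out and the other things are in place. Handing in.

```bash
python3 -c "
from station import manip
print(manip.sign_off())"
```

```text
the job is handed in; nothing more can be done
None
```

The job is handed in: the jaw was wound right back, the 50 mm carrier seated on the pins and clamped by rolling the wheel forward, the other two carriers and the one black case found put in the drawer, and the drawer pushed fully shut.

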